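Stock the cartridge drawer, release its lid stay and pin it shut

TASK

Put every blue filter cartridge lying on the table into the open drawer, each lying flat in a lengthwise bay of its own. Then unlock the lid by lifting the red-gripped stay clear of the lid's stud, fold the clear lid fully shut, lay the stay back down flat, push the drawer fully home, and last of all slide the red-handled locking pin from the left through both eyes, right through the second one, and leave it there. Do not knock over or shift the other things on the table.

Things in the scene. Friction and masses are not known exactly. Their poses are not given: they have to be found in the camera images.
- cart0: blue inline filter cartridge, lying on the table: 84 mm long along its own x, a 28 mm cylinder 36 mm long in the middle between square white collars 30 x 30 x 12 mm, which keep it from rolling, and a 10 mm spigot at each end; about 70 g. Origin at its centre, 15 mm above what it lies on; take it across the middle. May be absent (None).
- cart1: blue inline filter cartridge, lying on the table: 84 mm long along its own x, a 28 mm cylinder 36 mm long in the middle between square white collars 30 x 30 x 12 mm, which keep it from rolling, and a 10 mm spigot at each end; about 70 g. Origin at its centre, 15 mm above what it lies on; take it across the middle. May be absent (None).
- cart2: blue inline filter cartridge, lying on the table: 84 mm long along its own x, a 28 mm cylinder 36 mm long in the middle between square white collars 30 x 30 x 12 mm, which keep it from rolling, and a 10 mm spigot at each end; about 70 g. Origin at its centre, 15 mm above what it lies on; take it across the middle. May be absent (None).
- pin: locking pin lying on the table: red handle 50 (x) x 14 (y) x 16 mm (z), a 4 mm collar of 16 mm diameter, then a steel rod of 8 mm diameter, 70 mm long, along its own +x, ending in a round tip. Origin at the handle's centre, on the rod's axis, 8 mm above the table; about 50 g
- pin_tip (a point): tip of the pin's rod, 101 mm along the pin's x from its origin
- cabinet: low white cabinet, fixed to the table, 320 wide x 160 deep x 90 mm high. Origin on the table below the middle of its front face. The drawer unit's frame (yaw varies by up to 0.15 rad) has x pointing away from the robot into the cabinet, y to the left, z up. The drawer runs in it; the lid, when up, stands 7 mm in front of the cabinet's face
- drawer (a joint): how far the drawer is out, m: 0 fully home, 0.14 fully out (start: nearly out). It slides with about 2 N of friction, towards the robot as it opens
- drawer_front (a point): middle of the outside of the drawer's front panel (310 wide, 10 thick, from 6 to 78 mm above the table), 45 mm above the table; push here along the unit's +x. It moves with the drawer and has the unit's axes. Drawer side walls: inner faces 128 mm to either side, tops 46 mm above the table
- lane0 (a point): bay 0 of 3 (0 on the right, at 60 mm spacing): centre of its floor, 12 mm above the table; the bay is 102 mm long (along the unit's x) and 38 mm wide between ribs only 6 mm high; a block 18 mm high closes its far end, the front panel its near end. Centre 63 mm behind the front panel's outside and 80 mm in front of the lid hinge. Has the unit's axes
- lane1 (a point): bay 1 of 3 (0 on the right, at 60 mm spacing): centre of its floor, 12 mm above the table; the bay is 102 mm long (along the unit's x) and 38 mm wide between ribs only 6 mm high; a block 18 mm high closes its far end, the front panel its near end. Centre 63 mm behind the front panel's outside and 80 mm in front of the lid hinge. Has the unit's axes
- lane2 (a point): bay 2 of 3 (0 on the right, at 60 mm spacing): centre of its floor, 12 mm above the table; the bay is 102 mm long (along the unit's x) and 38 mm wide between ribs only 6 mm high; a block 18 mm high closes its far end, the front panel its near end. Centre 63 mm behind the front panel's outside and 80 mm in front of the lid hinge. Has the unit's axes
- lid (a joint): angle of the clear lid, rad: 0 shut, about 1.57 upright, at most 1.70; it folds down towards the robot over the drawer. Its hinge is stiff (0.15 N m), so that it stays where it is left. At about 1.50 its stud meets the stay, if that is not lifted, and it goes no further
- lid_hinge (a point): middle of the lid's hinge axis (along the unit's y), on the drawer's back rim, 49 mm above the table. The lid is 266 mm wide (y) and 5 mm thick, and reaches 131 mm from the hinge. A stud of 8 mm diameter stands out of its left edge 55 mm from the hinge. This point turns with the lid; its own y stays along the hinge
- lid_edge (a point): middle of the lid's free edge, 131 mm from the hinge
- stay (a joint): angle of the stay above level, rad: 0 level, 0.43 at the start, locked on the lid's stud; at most 1.25. Lifted to 0.65 or more it clears the stud through the lid's whole swing; light friction (0.05 N m) holds it wherever it is left. With the lid shut it comes to rest on the stud at about 0.1
- stay_grip (a point): middle of the stay's red grip, 34 mm long along the bar, 12 mm thick (y) and 14 mm high, 55 mm from the pivot; pinch it from above across the unit's y
- stay_pivot (a point): the stay's pivot (axis along the unit's y), 52 mm above the table, 115 mm in front of the lid hinge and 139.5 mm to the left of the unit's middle. The stay is a steel bar 8 mm thick, 10 mm high and 136 mm long beside the drawer's left wall; its free end, by the lid hinge, butts against the lid's stud and laps over it with a lip
- eye_a (a point): first eye, centre of a 13 x 13 mm hole through a 6 mm thick upright lug (faces towards left and right) fixed to the cabinet's left side, 36 mm in front of the cabinet's face, 62 mm above the table. Has the unit's axes
- eye_b (a point): second eye, the same on the drawer's front panel, hole 16 (x) x 13 mm (z), 26 mm in front of the panel, 33 mm to the right of the first eye and in line with it when the drawer is home. The pin goes in along the unit's -y. Moves with the drawer, has the unit's axes
- wash: white wash bottle, 60 mm across, 140 mm high; leave alone
- salts: amber jar, 64 mm across, 85 mm high; leave alone
- beaker: glass beaker, 70 mm across, 90 mm high; leave alone
- wrench: steel wrench lying on the table; leave alone
- oring: black rubber ring, 68 mm across, 12 mm high; leave alone
Mind the look-alikes: they are no part of the job. What is shaped like the cart2 but yellow is not meant.

How it is judged:
By the outcome, as a careful person would: the job done as asked, in the order asked, and still so for the second after the job is handed in, with the robot touching nothing.
Of cart0, cart1, cart2 only 2 to 3 are there at a start; the rules pass over those that are not, and their reading is None.
At some moment in a run one of cart0, cart1, cart2 may be knocked a few centimetres aside while the robot is not near it.
Once in a run the grip may slacken for a moment while it holds something.
It also fails if it takes over 210 s, if anything falls off the work surface, if the arm or the gripper's body presses on something with over 40 N, if the wrist force passes 120 N, or if a joint passes its speed limit or range.

ROBOT

A 7-joint arm with a two-finger parallel gripper is mounted at the origin on the work surface. World frame = base frame: x ahead of the robot, y to its left, z up, the work surface at z = 0. Lengths are in m, angles in rad, forces in N, time in s.
With the tool pointing down it reaches from about 0.425 to 0.925 m from the base axis. Payload 6.8 kg.
Tool frame: the origin (TCP) lies at the very end of the fingers, on their centre line; the grasp point (between the pads) lies 19 mm behind it (bot.grasp_offset is the distance from the TCP to the grasp point, in m); z points along the fingers, y is the direction in which the jaws open and shut (so a half turn about z gives the same grasp; the last joint's range is limited). The gripper opens to 85 mm and grips with 20 to 120 N. Pads are 22 mm wide; open, the fingers measure 114 mm over their backs; the gripper's body (76 mm by 85 mm) begins 54 mm behind the grasp point. The pads swing forward as they close: fully open they stand 13 mm farther back than shut.
Start: joints at [1.135, 0.477, 0.022, 1.555, -0.011, 1.109, -0.083], TCP at [0.217, -0.639, 0.231] pointing down, gripper open.
Joint ranges: [-2.96, 2.96], [-0.34, 2.1], [-1.41, 1.46], [0.24, 2.44], [-1.37, 4.51], [0.17, 1.92], [-2.96, 2.96]. Speed limits (rad/s): [2.39, 2.39, 3.14, 3.14, 3.14, 3.14, 3.14].

INTERFACE

Orientations are given as a unit quaternion [w, x, y, z].
In Python, from station import monitor, cams, bot, finder gives the robot as it stands.
- The arm moves only by the tool jog_arm, never from a script. Its argument "plan" is a list of rows, each an object of numbers: "x", "y", "z": the shift along the tool's x, y, z as a fraction of full scale; "wx", "wy", "wz": the turn, a rotation vector about the tool's x, y, z as a fraction of full scale. A call has 1 to 12 rows; each row is the pose to reach, as a shift and turn from the pose measured when the call began, along the tool's axes at that moment, turning the shorter way round; what a row does not reach only later rows make up. Full scale, the value 1, is 20 cm for a shift and 180 degrees for a turn. A row lasts 1/12 s, in which the tool goes at most 41.7 mm and 7.16 degrees, less where a joint would pass 70% of its speed; a pose out of reach is approached as far as the arm can. A call with a number of a shift or a turn outside -1 to 1 is refused whole. A call with a gripper value outside its range is refused whole. "hand" is the opening, from -1 (shut) to 1 (fully open), set as the call begins (left out, the last holds). The fingers move at their own pace and stop on an object; "grip_force" is the grip in N (left out, the last holds). Time passes only in rows, so rows that repeat a pose let the fingers close. It gives the time, the measured TCP pose, the force and the opening at its end, in the units of the state.
- monitor.get_obs(): the state, without advancing time (a new reading comes with each control period).
- cams.read_camera(name): name is "scene" or "top" or "wrist"; returns the picture (480x640x3 uint8, red, green, blue); there is no depth.
- cams.get_calibration(name): a dict with "fx", "fy", "cx", "cy" (pixels), "distortion" ([k1, k2, p1, p2, k3] as OpenCV has them; the pictures are not rectified), "extrinsics" (4x4, takes a point from world to camera coordinates). Camera axes: x right, y down, z forward; pixel columns grow to the right and rows downward; lengths in m; the calibration is good to about 2 mm. A picture is of the moment at which its call begins: read the wrist's pose just before it. get_calibration takes no time and is no camera call; for the wrist camera it gives the pose at the moment of the call.
- bot.hand_in(): hands the job in, once; it reports no verdict.
Trained networks look in the newest picture that a camera, given by its name, has taken for a name from the list of things; names that differ only in an ending like _2 or _b are one class to them, and where a whole thing is asked for, a point or a joint stands for the part that bears it (a point fixed in the world has none). Each returns a list of dicts, best first, with "confidence" (0 to 1); they miss things now and then, are a little off and sometimes report something else, mostly with a low value. They report only what shows in the picture. A call takes as long as a camera call. They do not tell look-alikes from the thing itself.
- finder.find_in(camera, target): "bbox" ([left, top, width, height] in pixels, round what is visible of it).
- finder.place_of(camera, target): "location" ([column, row] in pixels: a listed point, or the origin of a listed thing).
The state is a dict: "t": time; "q": joint angles; "joint_vel": joint speeds; "joint_torque": joint torques, N m; "eef_pos": TCP position; "tool_rot": TCP orientation; "contact_force": force on the tool from outside, world axes, zero at the start; "torque": the same for the moment, N m; "gripper_width": opening from 0.0 (shut) to 1.0 (fully open).
Only numpy, scipy, OpenCV 4.12 (cv2) and the standard library are available. Lean on these libraries where they do the work, as an engineer would, in place of code of your own. Each camera call takes 0.05 s, during which the arm holds its last target. There are 200 camera calls.

## Working session

There is one attempt and no reset: what is moved stays moved. The work goes in short steps, Python scripts to look and compute and a tool call to move; the robot and the scene stay as the last step left them, time stands still between calls to the robot, and variables do not carry over. Pictures are saved under pics/ and viewed, about 12 in all and at most 16, crops included, and the job is handed in when it is done.

Besides the shell and the picture viewer there is one more tool, called as name([rows], argument=value, ...), one row to a line, values as JSON. jog_arm: Moves the arm, as the interface text tells. Shift numbers are shares of 20 cm and turn numbers shares of 180 degrees, none past 1 either way. Its arguments: {"type":"object","properties":{"plan":{"type":"array","items":{"type":"object","properties":{"x":{"type":"number","minimum":-1,"maximum":1},"y":{"type":"number","minimum":-1,"maximum":1},"z":{"type":"number","minimum":-1,"maximum":1},"wx":{"type":"number","minimum":-1,"maximum":1},"wy":{"type":"number","minimum":-1,"maximum":1},"wz":{"type":"number","minimum":-1,"maximum":1}}}},"hand":{"type":"number"},"grip_force":{"type":"number"}},"required":["plan"]}

```bash
ls; mkdir -p pics
cat > h.py <<'E'
import numpy as np, cv2
from station import monitor, cams, bot, finder
from scipy.spatial.transform import Rotation as R
def cal(n):
    c=cams.get_calibration(n); K=np.array([[c['fx'],0,c['cx']],[0,c['fy'],c['cy']],[0,0,1]]); return K,np.array(c['distortion'],float),np.array(c['extrinsics'])
def ray(c,uv):
    K,D,E=c; p=cv2.undistortPoints(np.array([[uv]],float),K,D)[0,0]
    d=E[:3,:3].T@np.array([p[0],p[1],1]); o=-E[:3,:3].T@E[:3,3]; return o,d
def onz(c,uv,z):
    o,d=ray(c,uv); return o+d*(z-o[2])/d[2]
def proj(c,P):
    K,D,E=c; return cv2.projectPoints(np.atleast_2d(np.array(P,float)),cv2.Rodrigues(E[:3,:3])[0],E[:3,3],K,D)[0][:,0]
def tri(a,ua,b,ub):
    o1,d1=ray(a,ua);o2,d2=ray(b,ub); s=np.linalg.lstsq(np.c_[d1,-d2],o2-o1,rcond=None)[0]
    p,q=o1+s[0]*d1,o2+s[1]*d2; return (p+q)/2,np.linalg.norm(p-q)
def snap(n,f=None):
    c=cal(n); im=cams.read_camera(n)
    if f: cv2.imwrite('pics/'+f,im[:,:,::-1])
    return c,im
def obs():
    o=monitor.get_obs(); return o
E
python3 - <<'E'
from h import *
ct,_=snap('top','top0.png')
T={}
for n in ['cart0','pin','pin_tip','lane0','lane1','lane2','drawer_front','lid_hinge','lid_edge','stay_grip','stay_pivot','eye_a','eye_b','cabinet']:
    T[n]=[(np.round(r['location']).tolist(),round(r['confidence'],2)) for r in finder.place_of('top',n)][:6]
cs,_=snap('scene','scene0.png')
for n in T:
    print(n,T[n],'|',[(np.round(r['location']).tolist(),round(r['confidence'],2)) for r in finder.place_of('scene',n)][:6])
print(obs())
E
```

```text
pics
cart0 [([413.0, 238.0], 0.83), ([372.0, 267.0], 0.74), ([414.0, 281.0], 0.67), ([461.0, 261.0], 0.59), ([284.0, 227.0], 0.47)] | [([247.0, 276.0], 0.83), ([210.0, 300.0], 0.81), ([173.0, 352.0], 0.78), ([370.0, 196.0], 0.7), ([241.0, 328.0], 0.57)]
pin [([231.0, 266.0], 0.52)] | [([374.0, 157.0], 0.68)]
pin_tip [([222.0, 233.0], 0.64), ([197.0, 263.0], 0.63)] | [([361.0, 182.0], 0.49)]
lane0 [([290.0, 256.0], 0.79), ([272.0, 257.0], 0.74)] | [([327.0, 221.0], 0.96), ([301.0, 249.0], 0.61)]
lane1 [([290.0, 256.0], 0.79), ([272.0, 257.0], 0.74)] | [([327.0, 221.0], 0.96), ([301.0, 249.0], 0.61)]
lane2 [([290.0, 256.0], 0.79), ([272.0, 257.0], 0.74)] | [([327.0, 221.0], 0.96), ([301.0, 249.0], 0.61)]
drawer_front [([288.0, 275.0], 0.81), ([157.0, 224.0], 0.6)] | [([303.0, 215.0], 0.97), ([373.0, 194.0], 0.21)]
lid_hinge [([284.0, 224.0], 0.9)] | [([343.0, 237.0], 0.71)]
lid_edge [([279.0, 217.0], 0.85)] | [([346.0, 205.0], 0.58)]
stay_grip [([231.0, 249.0], 0.51)] | [([359.0, 191.0], 0.62), ([325.0, 176.0], 0.51)]
stay_pivot [([397.0, 322.0], 0.73), ([234.0, 267.0], 0.53), ([284.0,
[... 454 characters left out ...]
)]
{'t': 1.5, 'q': array([ 1.13490374,  0.47701494,  0.02238242,  1.55540933, -0.01154488,
        1.1092738 , -0.08307972]), 'joint_vel': array([ 0.00021005,  0.00067262, -0.00137955, -0.00104452,  0.00020835,
        0.00031752, -0.00163447]), 'joint_torque': array([ 1.99616388e-04, -5.96318328e+01,  1.60648115e+00, -2.81540000e+01,
        1.24588836e-02,  1.64507826e-03,  4.09066240e-05]), 'eef_pos': array([ 0.21735382, -0.63906654,  0.23129358]), 'tool_rot': array([3.66086180e-06, 9.86599471e-01, 1.63160908e-01, 3.25468548e-05]), 'contact_force': array([-0.04924289, -1.01874571, -0.64999144]), 'torque': array([ 0.00687044,  0.00959117, -0.03343575]), 'gripper_width': 1.0055157074171044}
```

Run:
```python
import cv2
a=cv2.imread('pics/top0.png'); cv2.imwrite('pics/top0c.png',cv2.resize(a[170:350,130:490],(800,400),interpolation=cv2.INTER_CUBIC))
a=cv2.imread('pics/scene0.png'); cv2.imwrite('pics/scene0c.png',cv2.resize(a[110:410,100:500],(800,600),interpolation=cv2.INTER_CUBIC))
```

```text
(no output)
```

View pics/top0c.png

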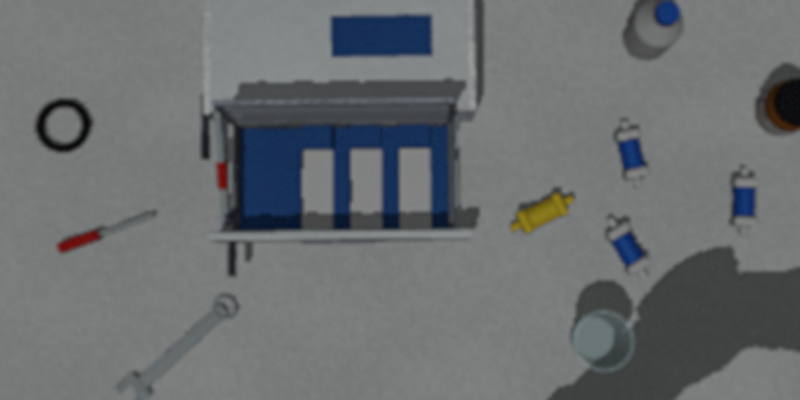

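View pics/scene0c.png

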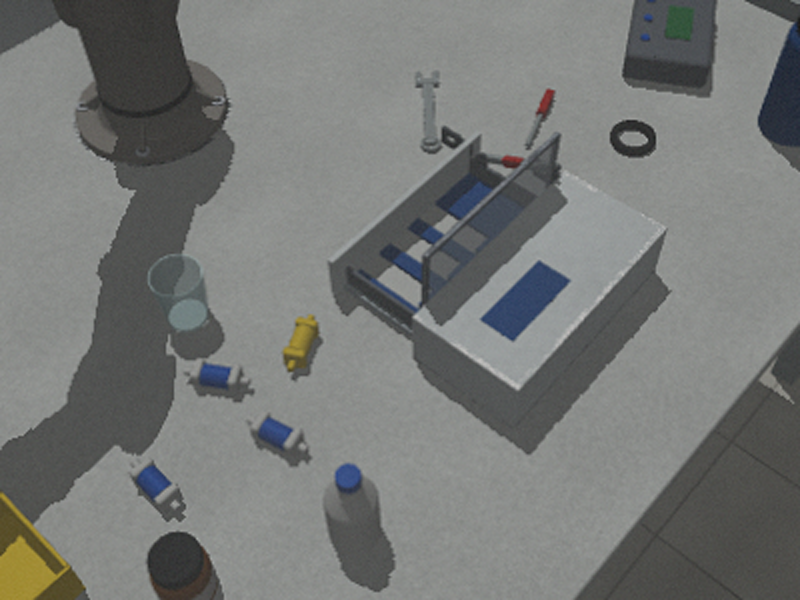

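Run:
```python
from h import *
c=cal('top'); s=cal('scene'); w=cal('wrist')
cr=lambda u,v:(130+u/800*360+ -0.275,170+v/400*180-0.275)
for n,p,z in [('c_a',(630,152),.015),('c_b',(744,198),.015),('c_c',(627,246),.015),('yellow',(542,212),.015),
 ('panelTL',(209,237),.078),('panelTR',(475,232),.078),('bay0 TL',(399,149),.012),('bay0 BR',(431,228),.012),('bay1TL',(351,149),.012),('bay2TL',(302,150),.012),('bay2BR',(334,229),.012),
 ('cabFL',(207,110),.09),('cabFR',(474,108),.09),('lidL',(218,102),.18),('lidR',(466,100),.18),('eyeb',(232,260),.062),('eyea',(206,137),.062),('grip',(222,176),.075),('pinhandle',(80,240),.008),('pintip',(156,211),.008),('wash',(655,25),.0),('beaker',(603,340),.045),('salts',(790,103),.04)]:
    print(n,np.round(onz(c,cr(*p),z),3))
print(np.round(w[2],3),w[0])
for n,z in [((413,238),.015),((461,261),.015),((414,281),.015)]:
    print(n,onz(c,n,z).round(3))
for n in [(247,276),(210,300),(173,352),(241,328)]: print('scene',n,onz(s,n,.015).round(3))
```

```text
c_a [ 0.578 -0.265  0.015]
c_b [ 0.523 -0.405  0.015]
c_c [ 0.462 -0.26   0.015]
yellow [ 0.502 -0.156  0.015]
panelTL [0.463 0.24  0.078]
panelTR [ 0.473 -0.071  0.078]
bay0 TL [0.578 0.021 0.012]
bay0 BR [ 0.481 -0.02   0.012]
bay1TL [0.577 0.08  0.012]
bay2TL [0.575 0.141 0.012]
bay2BR [0.478 0.099 0.012]
cabFL [0.611 0.245 0.09 ]
cabFR [ 0.618 -0.068  0.09 ]
lidL [0.606 0.216 0.18 ]
lidR [ 0.613 -0.056  0.18 ]
eyeb [0.437 0.215 0.062]
eyea [0.583 0.251 0.062]
grip [0.535 0.228 0.075]
pinhandle [0.459 0.412 0.008]
pintip [0.497 0.32  0.008]
wash [ 0.742 -0.3    0.   ]
beaker [ 0.349 -0.226  0.045]
salts [ 0.638 -0.456  0.04 ]
[[ 0.322 -0.947  0.    -0.674]
 [-0.909 -0.309  0.28  -0.036]
 [-0.265 -0.09  -0.96   0.38 ]
 [ 0.     0.     0.     1.   ]] [[360.84166959   0.         315.79224774]
 [  0.         360.84166959 244.43402397]
 [  0.           0.           1.        ]]
(413, 238) [ 0.578 -0.264  0.015]
(461, 261) [ 0.517 -0.395  0.015]
(414, 281) [ 0.46  -0.266  0.015]
scene (247, 276) [ 0.484 -0.151  0.015]
scene (210, 300) [ 0.468 -0.263  0.015]
scene (173, 352) [ 0.511 -0.412  0.015]
scene (241, 328) [ 0.583 -0.265  0.015]
```

```bash
cat >> h.py <<'E'
def Rt(psi,pitch=0,ax=(0,1,0)):
    p=np.radians(psi); y=np.array([np.cos(p),np.sin(p),0]); z=np.array([0,0,-1.]); M=np.c_[np.cross(y,z),y,z]
    return R.from_rotvec(np.radians(pitch)*np.array(ax,float)).as_matrix()@M
def seq(wps,pos=None,M=None):
    o=obs()
    if pos is None: pos=np.array(o['eef_pos']); q=o['tool_rot']; M=R.from_quat(np.r_[q[1:],q[0]]).as_matrix()
    print('t',round(o['t'],2),'pos',pos.round(4),'width',round(o['gripper_width'],3),'F',np.round(o['contact_force'],1),'psi',round(float(np.degrees(np.arctan2(M[1,1],M[0,1]))),1))
    for w in wps:
        T=np.array(w[:3]); N=w[3] if np.ndim(w[3]) else Rt(*w[3:])
        d=M.T@(T-pos)/.2; r=R.from_matrix(M.T@N).as_rotvec()/np.pi
        k=max(np.linalg.norm(T-pos)/.0417,np.degrees(np.linalg.norm(r)*np.pi)/7.16)
        print('  xyz',d.round(3),'w',r.round(4),'rows',round(float(k),1),'' if np.abs(d).max()<=1 else '!!')
        pos,M=T,N
E
python3 -c "
from h import *
seq([(.36,-.49,.24,-80),(.50,-.345,.25,-90)])"
```

```text
t 1.5 pos [ 0.2174 -0.6391  0.2313] width 1.006 F [-0.  -1.  -0.6] psi -71.2
  xyz [ 0.915 -0.476 -0.043] w [ 0.     -0.      0.0488] rows 5.0 
  xyz [ 0.815 -0.592 -0.05 ] w [0.     0.     0.0556] rows 4.8
```

jog_arm([
  {"x": 0.915,"y": -0.476,"z": -0.043,"wz": 0.0488},
  {"x": 0.915,"y": -0.476,"z": -0.043,"wz": 0.0488},
  {"x": 0.915,"y": -0.476,"z": -0.043,"wz": 0.0488},
  {"x": 0.915,"y": -0.476,"z": -0.043,"wz": 0.0488},
  {"x": 0.915,"y": -0.476,"z": -0.043,"wz": 0.0488},
  {"x": 0.915,"y": -0.476,"z": -0.043,"wz": 0.0488},
  {"x": 0.915,"y": -0.476,"z": -0.043,"wz": 0.0488},
])

```text
invalid input at $.plan[0]: expected keys x, y, z, wx, wy, wz
```

jog_arm([
  {"x": 0.815,"y": -0.592,"z": -0.05,"wz": 0.0556},
  {"x": 0.815,"y": -0.592,"z": -0.05,"wz": 0.0556},
  {"x": 0.815,"y": -0.592,"z": -0.05,"wz": 0.0556},
  {"x": 0.815,"y": -0.592,"z": -0.05,"wz": 0.0556},
  {"x": 0.815,"y": -0.592,"z": -0.05,"wz": 0.0556},
  {"x": 0.815,"y": -0.592,"z": -0.05,"wz": 0.0556},
  {"x": 0.815,"y": -0.592,"z": -0.05,"wz": 0.0556},
  {"x": 0.815,"y": -0.592,"z": -0.05,"wz": 0.0556},
])

```text
invalid input at $.plan[0]: expected keys x, y, z, wx, wy, wz
```

```bash
cat >> h.py <<'E'
def blue(c,im,z=.015,amin=150):
    """blue blobs in picture -> centre, long axis of the blue cylinder's footprint"""
    h=cv2.cvtColor(im,cv2.COLOR_RGB2HSV); m=cv2.inRange(h,(105,110,50),(130,255,255))
    m=cv2.morphologyEx(m,cv2.MORPH_OPEN,np.ones((3,3)))
    n,l,st,ce=cv2.connectedComponentsWithStats(m); out=[]
    for i in range(1,n):
        if st[i,4]<amin: continue
        cn=max(cv2.findContours((l==i).astype(np.uint8),0,1)[0],key=len)
        b=cv2.boxPoints(cv2.minAreaRect(cn)); P=np.array([onz(c,p,z) for p in b])
        print('blob',ce[i].round(0),st[i,4],'pos',onz(c,ce[i],z).round(3),'edges mm',[(round(1e3*np.linalg.norm(P[(k+1)%4]-P[k])),round(float(np.degrees(np.arctan2(*(P[(k+1)%4]-P[k])[[1,0]]))))) for k in range(2)])
E
python3 - <<'E'
from h import *
print(obs()['eef_pos'],obs()['t'])
c,im=snap('wrist','w1.png'); blue(c,im,.024)
print([(np.round(r['location']).tolist(),onz(c,r['location'],.015).round(3).tolist(),round(r['confidence'],2)) for r in finder.place_of('wrist','cart0')])
E
```

```text
[ 0.21735382 -0.63906654  0.23129358] 1.5
[]
```

View pics/w1.png

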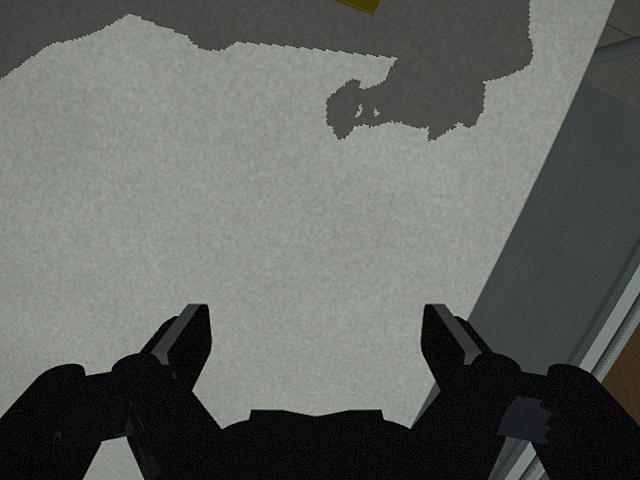

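jog_arm([
  {"x": 0.915,"y": -0.476,"z": -0.043,"wx": 0,"wy": 0,"wz": 0.0488},
  {"x": 0.915,"y": -0.476,"z": -0.043,"wx": 0,"wy": 0,"wz": 0.0488},
  {"x": 0.915,"y": -0.476,"z": -0.043,"wx": 0,"wy": 0,"wz": 0.0488},
  {"x": 0.915,"y": -0.476,"z": -0.043,"wx": 0,"wy": 0,"wz": 0.0488},
  {"x": 0.915,"y": -0.476,"z": -0.043,"wx": 0,"wy": 0,"wz": 0.0488},
  {"x": 0.915,"y": -0.476,"z": -0.043,"wx": 0,"wy": 0,"wz": 0.0488},
  {"x": 0.915,"y": -0.476,"z": -0.043,"wx": 0,"wy": 0,"wz": 0.0488},
])

```text
t: 2.18
eef_pos: [0.3629, -0.4876, 0.2403]
tool_rot: [-0.0, 0.996, 0.09, 0.001]
contact_force: [-0.4, -0.2, -0.0]
gripper_width: 1.001
```

jog_arm([
  {"x": 0.815,"y": -0.592,"z": -0.05,"wx": 0,"wy": 0,"wz": 0.0556},
  {"x": 0.815,"y": -0.592,"z": -0.05,"wx": 0,"wy": 0,"wz": 0.0556},
  {"x": 0.815,"y": -0.592,"z": -0.05,"wx": 0,"wy": 0,"wz": 0.0556},
  {"x": 0.815,"y": -0.592,"z": -0.05,"wx": 0,"wy": 0,"wz": 0.0556},
  {"x": 0.815,"y": -0.592,"z": -0.05,"wx": 0,"wy": 0,"wz": 0.0556},
  {"x": 0.815,"y": -0.592,"z": -0.05,"wx": 0,"wy": 0,"wz": 0.0556},
  {"x": 0.815,"y": -0.592,"z": -0.05,"wx": 0,"wy": 0,"wz": 0.0556},
  {"x": 0.815,"y": -0.592,"z": -0.05,"wx": 0,"wy": 0,"wz": 0.0556},
])

```text
t: 2.85
eef_pos: [0.5009, -0.3435, 0.2503]
tool_rot: [0.0, 1.0, 0.002, 0.0]
contact_force: [-1.0, -0.8, -0.1]
gripper_width: 1.001
```

Run:
```python
from h import *
print(obs()['eef_pos'],obs()['t'])
c,im=snap('wrist','w2.png'); blue(c,im,.024)
print([(np.round(r['location']).tolist(),onz(c,r['location'],.015).round(3).tolist(),round(r['confidence'],2)) for r in finder.place_of('wrist','cart0')])
```

```text
[ 0.50085118 -0.34352083  0.25032481] 2.85
blob [240. 136.] 1034 pos [ 0.576 -0.267  0.024] edges mm [(27, -77), (37, -167)]
blob [374. 194.] 929 pos [ 0.518 -0.403  0.024] edges mm [(28, -89), (36, -177)]
blob [241. 247.] 844 pos [ 0.461 -0.263  0.024] edges mm [(28, -57), (37, -149)]
[([373.0, 192.0], [0.519, -0.403, 0.015], 0.92), ([240.0, 246.0], [0.46, -0.26, 0.015], 0.81), ([241.0, 136.0], [0.576, -0.266, 0.015], 0.81), ([145.0, 207.0], [0.503, -0.159, 0.015], 0.7)]
```

View pics/w2.png

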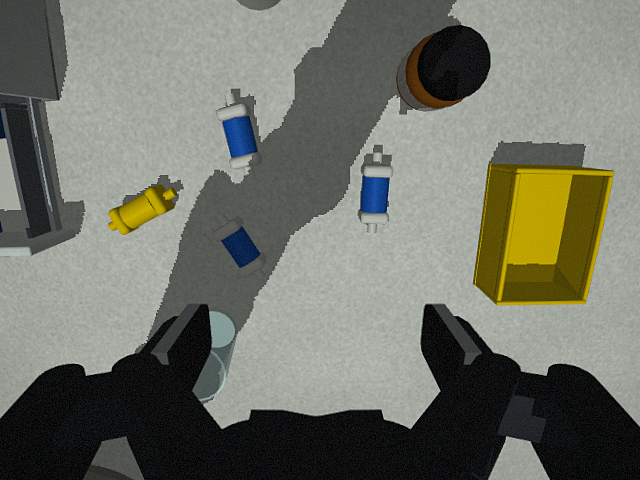

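```bash
python3 -c "
from h import *
seq([(.518,-.403,.08,-87),(.518,-.403,.008,-87),(.518,-.403,.15,-87)])
c=cal('top')
"
```

```text
t 2.95 pos [ 0.5002 -0.3443  0.2504] width 1.003 F [ 0.5  0.4 -0.9] psi -89.9
  xyz [0.088 0.293 0.852] w [ 0.0002 -0.0001 -0.016 ] rows 4.3 
  xyz [0.   0.   0.36] w [0. 0. 0.] rows 1.7 
  xyz [ 0.    0.   -0.71] w [0. 0. 0.] rows 3.4
```

jog_arm([
  {"x": 0.088,"y": 0.293,"z": 0.852,"wx": 0,"wy": 0,"wz": -0.016},
  {"x": 0.088,"y": 0.293,"z": 0.852,"wx": 0,"wy": 0,"wz": -0.016},
  {"x": 0.088,"y": 0.293,"z": 0.852,"wx": 0,"wy": 0,"wz": -0.016},
  {"x": 0.088,"y": 0.293,"z": 0.852,"wx": 0,"wy": 0,"wz": -0.016},
  {"x": 0.088,"y": 0.293,"z": 0.852,"wx": 0,"wy": 0,"wz": -0.016},
  {"x": 0.088,"y": 0.293,"z": 0.852,"wx": 0,"wy": 0,"wz": -0.016},
  {"x": 0.088,"y": 0.293,"z": 0.852,"wx": 0,"wy": 0,"wz": -0.016},
], hand=0.4)

```text
t: 3.53
eef_pos: [0.5172, -0.4037, 0.0803]
tool_rot: [0.0, 1.0, 0.025, -0.0]
contact_force: [0.6, 0.3, 0.5]
gripper_width: 0.701
```

jog_arm([
  {"x": 0,"y": 0,"z": 0.1,"wx": 0,"wy": 0,"wz": 0},
  {"x": 0,"y": 0,"z": 0.2,"wx": 0,"wy": 0,"wz": 0},
  {"x": 0,"y": 0,"z": 0.3,"wx": 0,"wy": 0,"wz": 0},
  {"x": 0,"y": 0,"z": 0.36,"wx": 0,"wy": 0,"wz": 0},
  {"x": 0,"y": 0,"z": 0.36,"wx": 0,"wy": 0,"wz": 0},
  {"x": 0,"y": 0,"z": 0.36,"wx": 0,"wy": 0,"wz": 0},
])

```text
t: 4.03
eef_pos: [0.518, -0.4039, 0.0099]
tool_rot: [0.001, 1.0, 0.025, 0.0]
contact_force: [0.8, 0.1, 0.4]
gripper_width: 0.702
```

jog_arm([
  {"x": 0,"y": 0,"z": 0,"wx": 0,"wy": 0,"wz": 0},
  {"x": 0,"y": 0,"z": 0,"wx": 0,"wy": 0,"wz": 0},
  {"x": 0,"y": 0,"z": 0,"wx": 0,"wy": 0,"wz": 0},
  {"x": 0,"y": 0,"z": 0,"wx": 0,"wy": 0,"wz": 0},
  {"x": 0,"y": 0,"z": 0,"wx": 0,"wy": 0,"wz": 0},
  {"x": 0,"y": 0,"z": 0,"wx": 0,"wy": 0,"wz": 0},
  {"x": 0,"y": 0,"z": 0,"wx": 0,"wy": 0,"wz": 0},
  {"x": 0,"y": 0,"z": 0,"wx": 0,"wy": 0,"wz": 0},
], hand=-1, grip_force=60)

```text
t: 4.7
eef_pos: [0.5193, -0.4048, 0.0123]
tool_rot: [0.001, 1.0, 0.025, 0.002]
contact_force: [-1.1, 0.6, 9.8]
gripper_width: 0.303
```

jog_arm([
  {"x": 0,"y": 0,"z": -0.1,"wx": 0,"wy": 0,"wz": 0},
  {"x": 0,"y": 0,"z": -0.3,"wx": 0,"wy": 0,"wz": 0},
  {"x": 0,"y": 0,"z": -0.5,"wx": 0,"wy": 0,"wz": 0},
  {"x": 0,"y": 0,"z": -0.71,"wx": 0,"wy": 0,"wz": 0},
  {"x": 0,"y": 0,"z": -0.71,"wx": 0,"wy": 0,"wz": 0},
  {"x": 0,"y": 0,"z": -0.71,"wx": 0,"wy": 0,"wz": 0},
])

```text
t: 5.2
eef_pos: [0.5206, -0.4057, 0.1585]
tool_rot: [0.004, 1.0, 0.025, 0.005]
contact_force: [0.3, 0.1, -1.5]
gripper_width: 0.299
```

```bash
python3 -c "
from h import *
seq([(.518,-.25,.18,-90),(.51,-.08,.19,-88),(.48,.02,.20,-88)])
snap('wrist','w3.png')
"
```

```text
t 5.2 pos [ 0.5206 -0.4057  0.1585] width 0.299 F [ 0.3  0.1 -1.5] psi -87.1
  xyz [ 0.027 -0.778 -0.113] w [ 0.0023 -0.0031  0.0159] rows 3.8 
  xyz [-0.04 -0.85 -0.05] w [ 0.      0.     -0.0111] rows 4.1 
  xyz [-0.132 -0.505 -0.05 ] w [0. 0. 0.] rows 2.5
```

View pics/w3.png

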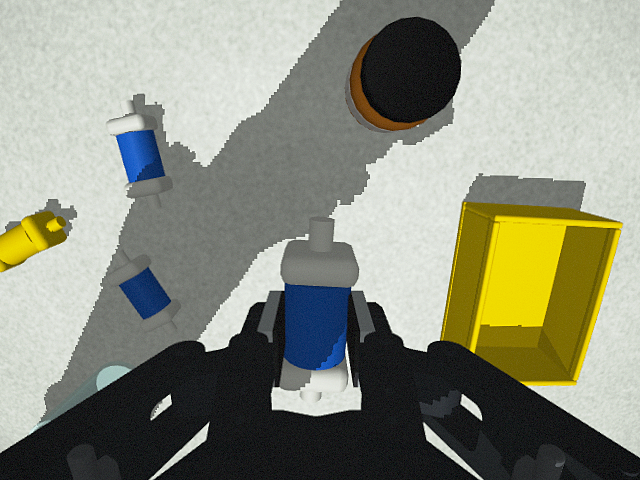

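jog_arm([
  {"x": 0.027,"y": -0.4,"z": -0.113,"wx": 0.0023,"wy": -0.0031,"wz": 0.016},
  {"x": 0.027,"y": -0.778,"z": -0.2,"wx": 0.0023,"wy": -0.0031,"wz": 0.016},
  {"x": 0.027,"y": -0.778,"z": -0.2,"wx": 0.0023,"wy": -0.0031,"wz": 0.016},
  {"x": 0.027,"y": -0.778,"z": -0.2,"wx": 0.0023,"wy": -0.0031,"wz": 0.016},
  {"x": 0.027,"y": -0.778,"z": -0.2,"wx": 0.0023,"wy": -0.0031,"wz": 0.016},
  {"x": 0.027,"y": -0.778,"z": -0.2,"wx": 0.0023,"wy": -0.0031,"wz": 0.016},
])

```text
t: 5.75
eef_pos: [0.5164, -0.2459, 0.1943]
tool_rot: [-0.002, 1.0, 0.002, -0.003]
contact_force: [0.6, -0.4, -1.5]
gripper_width: 0.298
```

jog_arm([
  {"x": -0.1,"y": -0.85,"z": -0.05,"wx": 0,"wy": 0,"wz": -0.011},
  {"x": -0.1,"y": -0.85,"z": -0.05,"wx": 0,"wy": 0,"wz": -0.011},
  {"x": -0.1,"y": -0.85,"z": -0.05,"wx": 0,"wy": 0,"wz": -0.011},
  {"x": -0.1,"y": -0.85,"z": -0.05,"wx": 0,"wy": 0,"wz": -0.011},
  {"x": -0.1,"y": -0.85,"z": -0.05,"wx": 0,"wy": 0,"wz": -0.011},
])

```text
t: 6.17
eef_pos: [0.4945, -0.0699, 0.2041]
tool_rot: [-0.004, 1.0, 0.023, -0.004]
contact_force: [-0.1, 0.6, -0.6]
gripper_width: 0.3
```

jog_arm([
  {"x": -0.2,"y": -0.8,"z": -0.05,"wx": 0,"wy": 0,"wz": 0},
  {"x": -0.2,"y": -0.8,"z": -0.05,"wx": 0,"wy": 0,"wz": 0},
  {"x": -0.2,"y": -0.8,"z": -0.05,"wx": 0,"wy": 0,"wz": 0},
  {"x": -0.2,"y": -0.8,"z": -0.05,"wx": 0,"wy": 0,"wz": 0},
  {"x": -0.2,"y": -0.8,"z": -0.05,"wx": 0,"wy": 0,"wz": 0},
  {"x": -0.2,"y": -0.8,"z": -0.05,"wx": 0,"wy": 0,"wz": 0},
])

```text
t: 6.67
eef_pos: [0.4466, 0.0897, 0.2149]
tool_rot: [-0.004, 1.0, 0.025, -0.005]
contact_force: [0.1, -1.0, -0.7]
gripper_width: 0.3
```

```bash
python3 -c "
from h import *
seq([])
snap('wrist','w4.png')
for n in ['lane0','drawer_front','lid_hinge','lid_edge','stay_grip','stay_pivot','eye_a']:
    print(n,[(np.round(r['location'],1).tolist(),round(r['confidence'],2)) for r in finder.place_of('wrist',n)])
"
```

```text
t 6.67 pos [0.4466 0.0897 0.2149] width 0.3 F [ 0.1 -1.  -0.7] psi -87.1
lane0 [([353.7, 128.9], 0.97), ([288.7, 127.6], 0.96), ([420.6, 131.8], 0.71), ([138.7, 306.2], 0.5), ([157.9, 167.0], 0.2)]
drawer_front [([323.7, 203.9], 0.92)]
lid_hinge [([326.9, 19.6], 0.81)]
lid_edge []
stay_grip [([142.8, 100.7], 0.7), ([84.6, 152.9], 0.58)]
stay_pivot [([139.9, 102.5], 0.52), ([172.0, 235.9], 0.37)]
eye_a [([168.3, 233.2], 0.88), ([117.2, 60.0], 0.71), ([5.7, 189.3], 0.57)]
```

View pics/w4.png

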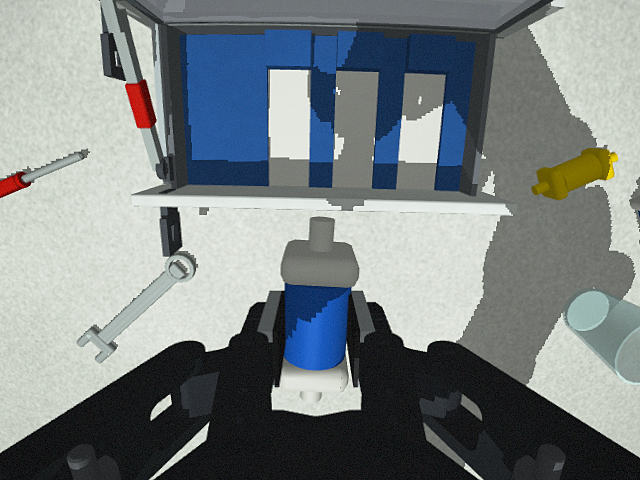

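```bash
python3 -c "
from h import *
c=cal('wrist')
for n,p,z in [('lane2',(288.7,127.6),.012),('lane1',(353.7,128.9),.012),('lane0',(420.6,131.8),.012),
 ('b2TL',(268,67),.012),('b2TR',(310,68),.012),('b1TL',(336,70),.012),('b1TR',(378,71),.012),('b0TL',(404,72),.012),('b0TR',(447,73),.012),
 ('panL',(133,205),.078),('panR',(510,213),.078),('dfront',(323.7,203.9),.045),('eye_b',(168.3,233.2),.062),('eye_a',(117.2,60),.062),('grip',(141,103),.075),('pinh',(10,185),.008),('pintip',(88,153),.008),('cart front collar',(320,245),.215),('cartblue',(318,325),.22)]:
    print(n,onz(c,p,z).round(4))
"
```

```text
lane2 [0.5268 0.1176 0.012 ]
lane1 [0.5283 0.0579 0.012 ]
lane0 [ 0.529  -0.0042  0.012 ]
b2TL [0.5781 0.1374 0.012 ]
b2TR [0.5787 0.1001 0.012 ]
b1TL [0.5781 0.077  0.012 ]
b1TR [0.5791 0.0397 0.012 ]
b0TL [0.5796 0.0164 0.012 ]
b0TR [ 0.5812 -0.0223  0.012 ]
panL [0.4619 0.2361 0.078 ]
panR [ 0.4693 -0.0664  0.078 ]
dfront [0.4632 0.0827 0.045 ]
eye_b [0.4351 0.2154 0.062 ]
eye_a [0.5726 0.2481 0.062 ]
grip [0.54   0.2247 0.075 ]
pinh [0.4638 0.4042 0.008 ]
pintip [0.4975 0.314  0.008 ]
cart front collar [0.4767 0.0873 0.215 ]
cartblue [0.4423 0.0865 0.22  ]
```

```bash
python3 -c "
from h import *
seq([(.522,.120,.12,-88.7),(.522,.120,.027,-88.7)])
"
```

```text
t 7.07 pos [0.4475 0.0869 0.2154] width 0.303 F [ 0.7  0.1 -1.3] psi -87.5
  xyz [ 0.383 -0.145  0.475] w [-0.0022  0.0026  0.0067] rows 3.0 
  xyz [0.    0.    0.465] w [0. 0. 0.] rows 2.2
```

jog_arm([
  {"x": 0.2,"y": -0.1,"z": 0.2,"wx": -0.0022,"wy": 0.0026,"wz": 0.0067},
  {"x": 0.383,"y": -0.145,"z": 0.4,"wx": -0.0022,"wy": 0.0026,"wz": 0.0067},
  {"x": 0.383,"y": -0.145,"z": 0.475,"wx": -0.0022,"wy": 0.0026,"wz": 0.0067},
  {"x": 0.383,"y": -0.145,"z": 0.475,"wx": -0.0022,"wy": 0.0026,"wz": 0.0067},
  {"x": 0.383,"y": -0.145,"z": 0.475,"wx": -0.0022,"wy": 0.0026,"wz": 0.0067},
  {"x": 0.383,"y": -0.145,"z": 0.475,"wx": -0.0022,"wy": 0.0026,"wz": 0.0067},
  {"x": 0.383,"y": -0.145,"z": 0.475,"wx": -0.0022,"wy": 0.0026,"wz": 0.0067},
])

```text
t: 7.65
eef_pos: [0.5223, 0.1196, 0.1217]
tool_rot: [-0.0, 1.0, 0.011, 0.001]
contact_force: [0.1, -0.4, -0.4]
gripper_width: 0.301
```

```bash
python3 -c "
from h import *
seq([(.522,.120,.05,-88.7),(.522,.120,.026,-88.7)])
c,im=snap('wrist','w5.png')
"
```

```text
t 7.65 pos [0.5223 0.1196 0.1217] width 0.301 F [ 0.1 -0.4 -0.4] psi -88.7
  xyz [-0.002 -0.002  0.358] w [-0.0001 -0.0008 -0.0002] rows 1.7 
  xyz [0.   0.   0.12] w [0. 0. 0.] rows 0.6
```

View pics/w5.png

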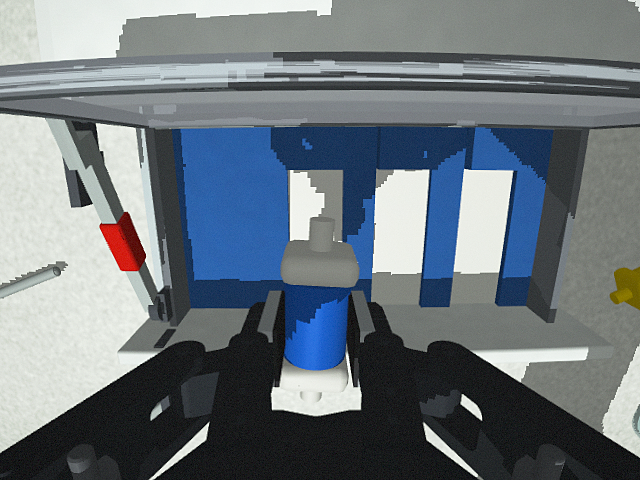

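jog_arm([
  {"x": -0.002,"y": 0,"z": 0.1,"wx": 0,"wy": 0,"wz": 0},
  {"x": -0.002,"y": 0,"z": 0.2,"wx": 0,"wy": 0,"wz": 0},
  {"x": -0.002,"y": 0,"z": 0.3,"wx": 0,"wy": 0,"wz": 0},
  {"x": -0.002,"y": 0,"z": 0.36,"wx": 0,"wy": 0,"wz": 0},
  {"x": -0.002,"y": 0,"z": 0.36,"wx": 0,"wy": 0,"wz": 0},
])

```text
t: 8.12
eef_pos: [0.5211, 0.119, 0.0493]
tool_rot: [0.0, 1.0, 0.011, 0.001]
contact_force: [-0.7, -0.3, -0.2]
gripper_width: 0.3
```

jog_arm([
  {"x": 0,"y": 0,"z": 0.03,"wx": 0,"wy": 0,"wz": 0},
  {"x": 0,"y": 0,"z": 0.06,"wx": 0,"wy": 0,"wz": 0},
  {"x": 0,"y": 0,"z": 0.09,"wx": 0,"wy": 0,"wz": 0},
  {"x": 0,"y": 0,"z": 0.12,"wx": 0,"wy": 0,"wz": 0},
  {"x": 0,"y": 0,"z": 0.12,"wx": 0,"wy": 0,"wz": 0},
  {"x": 0,"y": 0,"z": 0.12,"wx": 0,"wy": 0,"wz": 0},
])

```text
t: 8.62
eef_pos: [0.5211, 0.119, 0.0251]
tool_rot: [0.0, 1.0, 0.011, 0.001]
contact_force: [0.2, -0.7, -0.9]
gripper_width: 0.305
```

```bash
python3 -c "
from h import *
seq([])
"
```

```text
t 8.62 pos [0.5211 0.119  0.0251] width 0.305 F [ 0.2 -0.7 -0.9] psi -88.7
```

jog_arm([
  {"x": 0,"y": 0,"z": 0.01,"wx": 0,"wy": 0,"wz": 0},
  {"x": 0,"y": 0,"z": 0.015,"wx": 0,"wy": 0,"wz": 0},
  {"x": 0,"y": 0,"z": 0.015,"wx": 0,"wy": 0,"wz": 0},
])

```text
t: 8.87
eef_pos: [0.5235, 0.1192, 0.0242]
tool_rot: [0.0, 1.0, 0.011, 0.003]
contact_force: [-1.1, -2.6, 14.2]
gripper_width: 0.302
```

jog_arm([
  {"x": 0,"y": 0,"z": 0,"wx": 0,"wy": 0,"wz": 0},
  {"x": 0,"y": 0,"z": 0,"wx": 0,"wy": 0,"wz": 0},
  {"x": 0,"y": 0,"z": 0,"wx": 0,"wy": 0,"wz": 0},
  {"x": 0,"y": 0,"z": 0,"wx": 0,"wy": 0,"wz": 0},
  {"x": 0,"y": 0,"z": 0,"wx": 0,"wy": 0,"wz": 0},
], hand=0.05)

```text
t: 9.28
eef_pos: [0.5231, 0.1191, 0.0239]
tool_rot: [0.0, 1.0, 0.011, 0.002]
contact_force: [0.1, 0.3, 0.2]
gripper_width: 0.527
```

jog_arm([
  {"x": 0,"y": 0,"z": -0.1,"wx": 0,"wy": 0,"wz": 0},
  {"x": 0,"y": 0,"z": -0.3,"wx": 0,"wy": 0,"wz": 0},
  {"x": 0,"y": 0,"z": -0.5,"wx": 0,"wy": 0,"wz": 0},
  {"x": 0,"y": 0,"z": -0.7,"wx": 0,"wy": 0,"wz": 0},
  {"x": 0,"y": 0,"z": -0.9,"wx": 0,"wy": 0,"wz": 0},
  {"x": 0,"y": 0,"z": -0.9,"wx": 0,"wy": 0,"wz": 0},
  {"x": 0,"y": 0,"z": -0.9,"wx": 0,"wy": 0,"wz": 0},
])

```text
t: 9.87
eef_pos: [0.5238, 0.1197, 0.2064]
tool_rot: [-0.001, 1.0, 0.011, 0.005]
contact_force: [0.5, -0.5, -1.4]
gripper_width: 0.524
```

```bash
python3 -c "
from h import *
c,im=snap('wrist','w6.png'); blue(c,im,.036)
c,im=snap('top','t6.png'); blue(c,im,.024,20)
seq([(.522,-.03,.2,-80),(.52,-.2,.2,-59),(.461,-.262,.08,-59),(.461,-.262,.011,-59)])
"
```

```text
blob [444.   7.] 2720 pos [0.702 0.023 0.036] edges mm [(145, -87), (14, -173)]
blob [336. 191.] 24988 pos [0.554 0.103 0.036] edges mm [(241, -88), (126, -171)]
blob [316. 226.] 1188 pos [0.522 0.12  0.036] edges mm [(37, -3), (26, -93)]
blob [ 78. 169.] 234 pos [0.758 0.669 0.024] edges mm [(66, -81), (71, -168)]
blob [430. 175.] 93 pos [ 0.753 -0.31   0.024] edges mm [(28, -44), (27, -136)]
blob [308. 239.] 914 pos [0.569 0.025 0.024] edges mm [(150, -89), (109, -179)]
blob [414. 239.] 105 pos [ 0.575 -0.264  0.024] edges mm [(23, -75), (33, -166)]
blob [285. 258.] 45 pos [0.518 0.087 0.024] edges mm [(11, -89), (30, -179)]
blob [ 93. 257.] 23 pos [0.511 0.61  0.024] edges mm [(11, -89), (11, -176)]
blob [ 76. 266.] 23 pos [0.487 0.655 0.024] edges mm [(11, -89), (11, -176)]
blob [ 59. 275.] 22 pos [0.462 0.7   0.024] edges mm [(11, -89), (11, -176)]
blob [412. 282.] 107 pos [ 0.458 -0.26   0.024] edges mm [(24, -63), (32, -153)]
t 9.97 pos [0.5216 0.1188 0.2031] width 0.524 F [ 0.1 -0.4 -1.2] psi -88.8
  xyz [-0.014  0.744  0.016] w [ 0.0003 -0.0011 -0.0487] rows 3.6 
  xyz [-0.157  0.835  0.   ] w [ 0.      0.     -0.1167] rows 4.1 
  xyz [-0.413  0.114  0.6  ] w [0. 0. 0.] rows 3.5 
  xyz [0.    0.    0.345] w [0. 0. 0.] rows 1.7
```

jog_arm([
  {"x": -0.014,"y": 0.744,"z": 0.016,"wx": 0,"wy": -0.001,"wz": -0.049},
  {"x": -0.014,"y": 0.744,"z": 0.016,"wx": 0,"wy": -0.001,"wz": -0.049},
  {"x": -0.014,"y": 0.744,"z": 0.016,"wx": 0,"wy": -0.001,"wz": -0.049},
  {"x": -0.014,"y": 0.744,"z": 0.016,"wx": 0,"wy": -0.001,"wz": -0.049},
  {"x": -0.014,"y": 0.744,"z": 0.016,"wx": 0,"wy": -0.001,"wz": -0.049},
], hand=0.4)

```text
t: 10.38
eef_pos: [0.52, -0.0379, 0.1975]
tool_rot: [0.002, 0.997, 0.083, -0.002]
contact_force: [0.0, -0.6, -0.5]
gripper_width: 0.695
```

jog_arm([
  {"x": -0.157,"y": 0.835,"z": 0,"wx": 0,"wy": 0,"wz": -0.117},
  {"x": -0.157,"y": 0.835,"z": 0,"wx": 0,"wy": 0,"wz": -0.117},
  {"x": -0.157,"y": 0.835,"z": 0,"wx": 0,"wy": 0,"wz": -0.117},
  {"x": -0.157,"y": 0.835,"z": 0,"wx": 0,"wy": 0,"wz": -0.117},
  {"x": -0.157,"y": 0.835,"z": 0,"wx": 0,"wy": 0,"wz": -0.117},
  {"x": -0.157,"y": 0.835,"z": 0,"wx": 0,"wy": 0,"wz": -0.117},
  {"x": -0.157,"y": 0.835,"z": 0,"wx": 0,"wy": 0,"wz": -0.117},
])

```text
t: 10.97
eef_pos: [0.5152, -0.2087, 0.1961]
tool_rot: [0.0, 0.965, 0.262, -0.004]
contact_force: [0.7, 0.8, 0.6]
gripper_width: 0.701
```

```bash
python3 -c "
from h import *
c,im=snap('wrist','w7.png'); blue(c,im,.024)
seq([(.461,-.262,.08,-60),(.461,-.262,.011,-60)])
"
```

```text
blob [18. 42.] 2136 pos [0.522 0.085 0.024] edges mm [(85, 1), (23, -80)]
blob [97. 48.] 4302 pos [0.55  0.02  0.024] edges mm [(125, -1), (53, -83)]
blob [623.  21.] 1368 pos [ 0.793 -0.341  0.024] edges mm [(32, -54), (34, -141)]
blob [145.  76.] 1642 pos [ 0.55  -0.025  0.024] edges mm [(128, 1), (10, -82)]
blob [405. 195.] 1279 pos [ 0.575 -0.263  0.024] edges mm [(36, 12), (28, -79)]
blob [333. 298.] 962 pos [ 0.459 -0.261  0.024] edges mm [(25, -60), (37, -148)]
t 11.02 pos [ 0.5158 -0.2069  0.1964] width 0.698 F [0.1 1.1 0.4] psi -59.5
  xyz [-0.371  0.099  0.585] w [-0.0005  0.0025  0.003 ] rows 3.4 
  xyz [0.    0.    0.345] w [0. 0. 0.] rows 1.7
```

jog_arm([
  {"x": -0.378,"y": 0.094,"z": 0.3,"wx": -0.0005,"wy": 0.0025,"wz": 0.003},
  {"x": -0.378,"y": 0.094,"z": 0.585,"wx": -0.0005,"wy": 0.0025,"wz": 0.003},
  {"x": -0.378,"y": 0.094,"z": 0.585,"wx": -0.0005,"wy": 0.0025,"wz": 0.003},
  {"x": -0.378,"y": 0.094,"z": 0.585,"wx": -0.0005,"wy": 0.0025,"wz": 0.003},
  {"x": -0.378,"y": 0.094,"z": 0.585,"wx": -0.0005,"wy": 0.0025,"wz": 0.003},
  {"x": -0.378,"y": 0.094,"z": 0.585,"wx": -0.0005,"wy": 0.0025,"wz": 0.003},
])

```text
t: 11.52
eef_pos: [0.4592, -0.2599, 0.0792]
tool_rot: [-0.001, 0.966, 0.26, -0.001]
contact_force: [0.8, -0.1, 0.3]
gripper_width: 0.7
```

jog_arm([
  {"x": 0,"y": 0,"z": 0.1,"wx": 0,"wy": 0,"wz": 0},
  {"x": 0,"y": 0,"z": 0.2,"wx": 0,"wy": 0,"wz": 0},
  {"x": 0,"y": 0,"z": 0.3,"wx": 0,"wy": 0,"wz": 0},
  {"x": 0,"y": 0,"z": 0.345,"wx": 0,"wy": 0,"wz": 0},
  {"x": 0,"y": 0,"z": 0.345,"wx": 0,"wy": 0,"wz": 0},
  {"x": 0,"y": 0,"z": 0.345,"wx": 0,"wy": 0,"wz": 0},
])

```text
t: 12.02
eef_pos: [0.4606, -0.259, 0.0112]
tool_rot: [-0.001, 0.965, 0.26, -0.0]
contact_force: [0.2, -0.3, 0.8]
gripper_width: 0.705
```

jog_arm([
  {"x": 0,"y": 0,"z": 0,"wx": 0,"wy": 0,"wz": 0},
  {"x": 0,"y": 0,"z": 0,"wx": 0,"wy": 0,"wz": 0},
  {"x": 0,"y": 0,"z": 0,"wx": 0,"wy": 0,"wz": 0},
  {"x": 0,"y": 0,"z": 0,"wx": 0,"wy": 0,"wz": 0},
  {"x": 0,"y": 0,"z": 0,"wx": 0,"wy": 0,"wz": 0},
  {"x": 0,"y": 0,"z": 0,"wx": 0,"wy": 0,"wz": 0},
  {"x": 0,"y": 0,"z": 0,"wx": 0,"wy": 0,"wz": 0},
], hand=-1, grip_force=60)

```text
t: 12.6
eef_pos: [0.4618, -0.2592, 0.0129]
tool_rot: [-0.0, 0.965, 0.26, 0.001]
contact_force: [-1.0, 1.9, 9.5]
gripper_width: 0.296
```

jog_arm([
  {"x": 0,"y": 0,"z": -0.1,"wx": 0,"wy": 0,"wz": 0},
  {"x": 0,"y": 0,"z": -0.3,"wx": 0,"wy": 0,"wz": 0},
  {"x": 0,"y": 0,"z": -0.6,"wx": 0,"wy": 0,"wz": 0},
  {"x": 0,"y": 0,"z": -0.9,"wx": 0,"wy": 0,"wz": 0},
  {"x": 0,"y": 0,"z": -0.9,"wx": 0,"wy": 0,"wz": 0},
  {"x": 0,"y": 0,"z": -0.9,"wx": 0,"wy": 0,"wz": 0},
  {"x": 0,"y": 0,"z": -0.9,"wx": 0,"wy": 0,"wz": 0},
])

```text
t: 13.18
eef_pos: [0.4629, -0.2602, 0.1959]
tool_rot: [0.002, 0.966, 0.26, 0.003]
contact_force: [-0.1, 0.2, -1.3]
gripper_width: 0.297
```

```bash
python3 -c "
from h import *
seq([(.47,-.1,.19,-75),(.50,.06,.19,-88.7),(.523,.0605,.05,-88.7)])
"
```

```text
t 13.18 pos [ 0.4629 -0.2602  0.1959] width 0.297 F [-0.1  0.2 -1.3] psi -59.8
  xyz [ 0.433 -0.675  0.028] w [ 0.0014 -0.0019  0.0843] rows 3.8 
  xyz [ 0.352 -0.734  0.   ] w [0.     0.     0.0761] rows 3.9 
  xyz [0.115 0.    0.7  ] w [0. 0. 0.] rows 3.4
```

jog_arm([
  {"x": 0.433,"y": -0.675,"z": 0.028,"wx": 0.0014,"wy": -0.0019,"wz": 0.084},
  {"x": 0.433,"y": -0.675,"z": 0.028,"wx": 0.0014,"wy": -0.0019,"wz": 0.084},
  {"x": 0.433,"y": -0.675,"z": 0.028,"wx": 0.0014,"wy": -0.0019,"wz": 0.084},
  {"x": 0.433,"y": -0.675,"z": 0.028,"wx": 0.0014,"wy": -0.0019,"wz": 0.084},
  {"x": 0.433,"y": -0.675,"z": 0.028,"wx": 0.0014,"wy": -0.0019,"wz": 0.084},
  {"x": 0.433,"y": -0.675,"z": 0.028,"wx": 0.0014,"wy": -0.0019,"wz": 0.084},
])

```text
t: 13.68
eef_pos: [0.4691, -0.0972, 0.1888]
tool_rot: [-0.001, 0.991, 0.134, -0.001]
contact_force: [-0.2, -1.7, -0.2]
gripper_width: 0.3
```

jog_arm([
  {"x": 0.352,"y": -0.734,"z": 0,"wx": 0,"wy": 0,"wz": 0.076},
  {"x": 0.352,"y": -0.734,"z": 0,"wx": 0,"wy": 0,"wz": 0.076},
  {"x": 0.352,"y": -0.734,"z": 0,"wx": 0,"wy": 0,"wz": 0.076},
  {"x": 0.352,"y": -0.734,"z": 0,"wx": 0,"wy": 0,"wz": 0.076},
  {"x": 0.352,"y": -0.734,"z": 0,"wx": 0,"wy": 0,"wz": 0.076},
  {"x": 0.352,"y": -0.734,"z": 0,"wx": 0,"wy": 0,"wz": 0.076},
  {"x": 0.352,"y": -0.734,"z": 0,"wx": 0,"wy": 0,"wz": 0.076},
])

```text
t: 14.27
eef_pos: [0.4976, 0.0618, 0.1879]
tool_rot: [0.0, 1.0, 0.015, -0.002]
contact_force: [-0.2, -0.3, -0.9]
gripper_width: 0.297
```

```bash
python3 -c "
from h import *
seq([(.523,.0605,.06,-88.7),(.523,.0605,.0235,-88.7)])
"
```

```text
t 14.27 pos [0.4976 0.0618 0.1879] width 0.297 F [-0.2 -0.3 -0.9] psi -88.3
  xyz [0.13  0.01  0.639] w [0.     0.0014 0.0023] rows 3.1 
  xyz [0.    0.    0.182] w [0. 0. 0.] rows 0.9
```

jog_arm([
  {"x": 0.13,"y": 0.01,"z": 0.2,"wx": 0,"wy": 0.0014,"wz": -0.002},
  {"x": 0.13,"y": 0.01,"z": 0.4,"wx": 0,"wy": 0.0014,"wz": -0.002},
  {"x": 0.13,"y": 0.01,"z": 0.6,"wx": 0,"wy": 0.0014,"wz": -0.002},
  {"x": 0.13,"y": 0.01,"z": 0.639,"wx": 0,"wy": 0.0014,"wz": -0.002},
  {"x": 0.13,"y": 0.01,"z": 0.639,"wx": 0,"wy": 0.0014,"wz": -0.002},
  {"x": 0.13,"y": 0.01,"z": 0.639,"wx": 0,"wy": 0.0014,"wz": -0.002},
])

```text
t: 14.77
eef_pos: [0.523, 0.0591, 0.0605]
tool_rot: [0.0, 1.0, 0.017, -0.001]
contact_force: [0.9, -0.3, -0.9]
gripper_width: 0.296
```

jog_arm([
  {"x": 0,"y": 0,"z": 0.05,"wx": 0,"wy": 0,"wz": 0},
  {"x": 0,"y": 0,"z": 0.1,"wx": 0,"wy": 0,"wz": 0},
  {"x": 0,"y": 0,"z": 0.15,"wx": 0,"wy": 0,"wz": 0},
  {"x": 0,"y": 0,"z": 0.18,"wx": 0,"wy": 0,"wz": 0},
  {"x": 0,"y": 0,"z": 0.18,"wx": 0,"wy": 0,"wz": 0},
  {"x": 0,"y": 0,"z": 0.18,"wx": 0,"wy": 0,"wz": 0},
])

```text
t: 15.27
eef_pos: [0.5244, 0.0591, 0.025]
tool_rot: [0.0, 1.0, 0.017, 0.001]
contact_force: [2.6, -0.7, 2.7]
gripper_width: 0.293
```

jog_arm([
  {"x": 0,"y": 0,"z": 0,"wx": 0,"wy": 0,"wz": 0},
  {"x": 0,"y": 0,"z": 0,"wx": 0,"wy": 0,"wz": 0},
  {"x": 0,"y": 0,"z": 0,"wx": 0,"wy": 0,"wz": 0},
  {"x": 0,"y": 0,"z": 0,"wx": 0,"wy": 0,"wz": 0},
  {"x": 0,"y": 0,"z": 0,"wx": 0,"wy": 0,"wz": 0},
], hand=0.05)

```text
t: 15.68
eef_pos: [0.5241, 0.0592, 0.0248]
tool_rot: [0.0, 1.0, 0.017, 0.001]
contact_force: [0.6, 0.5, 0.5]
gripper_width: 0.524
```

jog_arm([
  {"x": 0,"y": 0,"z": -0.1,"wx": 0,"wy": 0,"wz": 0},
  {"x": 0,"y": 0,"z": -0.3,"wx": 0,"wy": 0,"wz": 0},
  {"x": 0,"y": 0,"z": -0.5,"wx": 0,"wy": 0,"wz": 0},
  {"x": 0,"y": 0,"z": -0.7,"wx": 0,"wy": 0,"wz": 0},
  {"x": 0,"y": 0,"z": -0.9,"wx": 0,"wy": 0,"wz": 0},
  {"x": 0,"y": 0,"z": -0.9,"wx": 0,"wy": 0,"wz": 0},
  {"x": 0,"y": 0,"z": -0.9,"wx": 0,"wy": 0,"wz": 0},
])

```text
t: 16.27
eef_pos: [0.5255, 0.0596, 0.2074]
tool_rot: [0.0, 1.0, 0.017, 0.003]
contact_force: [-0.6, -0.4, -0.5]
gripper_width: 0.522
```

```bash
python3 -c "
from h import *
c,im=snap('wrist','w8.png'); blue(c,im,.036)
c,im=snap('top','t8.png'); blue(c,im,.024,60)
seq([(.54,-.1,.2,-80),(.575,-.264,.18,-78),(.575,-.264,.08,-78),(.575,-.264,.011,-78)])
"
```

```text
blob [354.   7.] 2636 pos [0.701 0.036 0.036] edges mm [(143, -87), (12, -175)]
blob [273. 191.] 24578 pos [0.554 0.099 0.036] edges mm [(242, -88), (124, -173)]
blob [635. 184.] 297 pos [ 0.574 -0.233  0.036] edges mm [(8, -86), (34, -165)]
blob [251. 225.] 1186 pos [0.522 0.119 0.036] edges mm [(27, -88), (38, 180)]
blob [316. 228.] 1190 pos [0.521 0.06  0.036] edges mm [(26, -88), (37, -177)]
blob [ 78. 168.] 223 pos [0.759 0.67  0.024] edges mm [(64, -86), (66, -173)]
blob [430. 175.] 93 pos [ 0.753 -0.31   0.024] edges mm [(28, -44), (27, -136)]
blob [291. 186.] 374 pos [0.717 0.075 0.024] edges mm [(61, -89), (45, -179)]
blob [324. 241.] 430 pos [ 0.566 -0.019  0.024] edges mm [(61, -86), (115, -176)]
blob [246. 250.] 567 pos [0.538 0.192 0.024] edges mm [(52, -89), (109, -178)]
blob [414. 239.] 105 pos [ 0.575 -0.264  0.024] edges mm [(23, -75), (33, -166)]
t 16.37 pos [0.5232 0.059  0.2041] width 0.525 F [-0.9 -0.1 -0.8] psi -88.0
  xyz [0.057 0.798 0.021] w [ 0.0003  0.0001 -0.0446] rows 3.8 
  xyz [0.03  0.838 0.1  ] w [ 0.      0.     -0.0111] rows 4.0 
  xyz [0.  0.  0.5] w [0. 0. 0.] rows 2.4 
  xyz [0.    0.    0.345] w [0. 0. 0.] rows 1.7
```

jog_arm([
  {"x": 0.057,"y": 0.798,"z": 0.02,"wx": 0,"wy": 0,"wz": -0.045},
  {"x": 0.057,"y": 0.798,"z": 0.02,"wx": 0,"wy": 0,"wz": -0.045},
  {"x": 0.057,"y": 0.798,"z": 0.02,"wx": 0,"wy": 0,"wz": -0.045},
  {"x": 0.057,"y": 0.798,"z": 0.02,"wx": 0,"wy": 0,"wz": -0.045},
  {"x": 0.057,"y": 0.798,"z": 0.02,"wx": 0,"wy": 0,"wz": -0.045},
  {"x": 0.057,"y": 0.798,"z": 0.02,"wx": 0,"wy": 0,"wz": -0.045},
], hand=0.4)

```text
t: 16.87
eef_pos: [0.5386, -0.103, 0.1979]
tool_rot: [0.0, 0.996, 0.085, -0.002]
contact_force: [0.1, 0.6, -0.6]
gripper_width: 0.702
```

jog_arm([
  {"x": 0.03,"y": 0.838,"z": 0.1,"wx": 0,"wy": 0,"wz": 0.011},
  {"x": 0.03,"y": 0.838,"z": 0.1,"wx": 0,"wy": 0,"wz": -0.011},
  {"x": 0.03,"y": 0.838,"z": 0.1,"wx": 0,"wy": 0,"wz": -0.011},
  {"x": 0.03,"y": 0.838,"z": 0.1,"wx": 0,"wy": 0,"wz": -0.011},
  {"x": 0.03,"y": 0.838,"z": 0.1,"wx": 0,"wy": 0,"wz": -0.011},
  {"x": 0.03,"y": 0.838,"z": 0.1,"wx": 0,"wy": 0,"wz": -0.011},
  {"x": 0.03,"y": 0.838,"z": 0.1,"wx": 0,"wy": 0,"wz": -0.011},
])

```text
t: 17.45
eef_pos: [0.5726, -0.2648, 0.1765]
tool_rot: [-0.001, 0.995, 0.103, -0.003]
contact_force: [-0.4, 0.3, 0.7]
gripper_width: 0.7
```

```bash
python3 -c "
from h import *
c,im=snap('wrist','w9.png'); blue(c,im,.024)
seq([(.575,-.264,.06,-78),(.575,-.264,.011,-78)])
"
```

```text
blob [427.   5.] 488 pos [ 0.754 -0.31   0.024] edges mm [(34, -76), (10, -164)]
blob [ 12. 144.] 662 pos [ 0.59  -0.     0.024] edges mm [(22, -81), (23, -180)]
blob [319. 224.] 1323 pos [ 0.575 -0.266  0.024] edges mm [(26, -78), (37, -167)]
t 17.5 pos [ 0.573  -0.2639  0.177 ] width 0.701 F [ 0.3 -0.4  1. ] psi -78.1
  xyz [0.013 0.004 0.585] w [-0.0007  0.0017 -0.0005] rows 2.8 
  xyz [0.    0.    0.245] w [0. 0. 0.] rows 1.2
```

jog_arm([
  {"x": 0.01,"y": 0.01,"z": 0.2,"wx": 0,"wy": 0.0017,"wz": 0},
  {"x": 0.01,"y": 0.01,"z": 0.4,"wx": 0,"wy": 0.0017,"wz": 0},
  {"x": 0.01,"y": 0.01,"z": 0.585,"wx": 0,"wy": 0.0017,"wz": 0},
  {"x": 0.01,"y": 0.01,"z": 0.585,"wx": 0,"wy": 0.0017,"wz": 0},
  {"x": 0.01,"y": 0.01,"z": 0.585,"wx": 0,"wy": 0.0017,"wz": 0},
])

```text
t: 17.92
eef_pos: [0.5737, -0.2622, 0.0589]
tool_rot: [-0.003, 0.994, 0.105, -0.002]
contact_force: [1.6, -0.3, 1.0]
gripper_width: 0.698
```

jog_arm([
  {"x": 0,"y": 0,"z": 0.1,"wx": 0,"wy": 0,"wz": 0},
  {"x": 0,"y": 0,"z": 0.2,"wx": 0,"wy": 0,"wz": 0},
  {"x": 0,"y": 0,"z": 0.245,"wx": 0,"wy": 0,"wz": 0},
  {"x": 0,"y": 0,"z": 0.245,"wx": 0,"wy": 0,"wz": 0},
  {"x": 0,"y": 0,"z": 0.245,"wx": 0,"wy": 0,"wz": 0},
])

```text
t: 18.33
eef_pos: [0.5748, -0.2619, 0.0118]
tool_rot: [-0.002, 0.994, 0.106, -0.001]
contact_force: [0.5, 0.2, 0.5]
gripper_width: 0.696
```

jog_arm([
  {"x": 0,"y": 0,"z": 0,"wx": 0,"wy": 0,"wz": 0},
  {"x": 0,"y": 0,"z": 0,"wx": 0,"wy": 0,"wz": 0},
  {"x": 0,"y": 0,"z": 0,"wx": 0,"wy": 0,"wz": 0},
  {"x": 0,"y": 0,"z": 0,"wx": 0,"wy": 0,"wz": 0},
  {"x": 0,"y": 0,"z": 0,"wx": 0,"wy": 0,"wz": 0},
  {"x": 0,"y": 0,"z": 0,"wx": 0,"wy": 0,"wz": 0},
  {"x": 0,"y": 0,"z": 0,"wx": 0,"wy": 0,"wz": 0},
], hand=-1, grip_force=60)

```text
t: 18.92
eef_pos: [0.5761, -0.2625, 0.014]
tool_rot: [-0.002, 0.994, 0.106, 0.0]
contact_force: [-1.0, 1.0, 8.8]
gripper_width: 0.295
```

jog_arm([
  {"x": 0,"y": 0,"z": -0.1,"wx": 0,"wy": 0,"wz": 0},
  {"x": 0,"y": 0,"z": -0.3,"wx": 0,"wy": 0,"wz": 0},
  {"x": 0,"y": 0,"z": -0.6,"wx": 0,"wy": 0,"wz": 0},
  {"x": 0,"y": 0,"z": -0.9,"wx": 0,"wy": 0,"wz": 0},
  {"x": 0,"y": 0,"z": -0.9,"wx": 0,"wy": 0,"wz": 0},
  {"x": 0,"y": 0,"z": -0.9,"wx": 0,"wy": 0,"wz": 0},
])

```text
t: 19.42
eef_pos: [0.5805, -0.2647, 0.2035]
tool_rot: [0.002, 0.994, 0.105, 0.007]
contact_force: [1.4, -0.3, -0.3]
gripper_width: 0.298
```

```bash
python3 -c "
from h import *
seq([(.53,-.12,.195,-82),(.515,-.001,.195,-88.7)])
"
```

```text
t 19.42 pos [ 0.5805 -0.2647  0.2035] width 0.298 F [ 1.4 -0.3 -0.3] psi -77.9
  xyz [-0.096 -0.76   0.038] w [ 0.0015 -0.0043  0.0227] rows 3.7 
  xyz [ 0.009 -0.6    0.   ] w [0.     0.     0.0372] rows 2.9
```

jog_arm([
  {"x": -0.096,"y": -0.76,"z": 0.038,"wx": 0.0015,"wy": -0.0043,"wz": 0.023},
  {"x": -0.096,"y": -0.76,"z": 0.038,"wx": 0.0015,"wy": -0.0043,"wz": 0.023},
  {"x": -0.096,"y": -0.76,"z": 0.038,"wx": 0.0015,"wy": -0.0043,"wz": 0.023},
  {"x": -0.096,"y": -0.76,"z": 0.038,"wx": 0.0015,"wy": -0.0043,"wz": 0.023},
  {"x": -0.096,"y": -0.76,"z": 0.038,"wx": 0.0015,"wy": -0.0043,"wz": 0.023},
  {"x": -0.096,"y": -0.76,"z": 0.038,"wx": 0.0015,"wy": -0.0043,"wz": 0.023},
])

```text
t: 19.92
eef_pos: [0.5299, -0.1185, 0.1955]
tool_rot: [0.0, 0.997, 0.071, 0.0]
contact_force: [0.8, -1.4, -0.7]
gripper_width: 0.294
```

jog_arm([
  {"x": 0.009,"y": -0.6,"z": 0,"wx": 0,"wy": 0,"wz": 0.037},
  {"x": 0.009,"y": -0.6,"z": 0,"wx": 0,"wy": 0,"wz": 0.037},
  {"x": 0.009,"y": -0.6,"z": 0,"wx": 0,"wy": 0,"wz": 0.037},
  {"x": 0.009,"y": -0.6,"z": 0,"wx": 0,"wy": 0,"wz": 0.037},
  {"x": 0.009,"y": -0.6,"z": 0,"wx": 0,"wy": 0,"wz": 0.037},
  {"x": 0.009,"y": -0.6,"z": 0,"wx": 0,"wy": 0,"wz": 0.037},
])

```text
t: 20.42
eef_pos: [0.5152, -0.0012, 0.1956]
tool_rot: [0.0, 1.0, 0.012, 0.001]
contact_force: [0.0, -1.1, -0.2]
gripper_width: 0.29
```

```bash
python3 -c "
from h import *
seq([(.523,-.001,.06,-88.7),(.523,-.001,.0235,-88.7)])
"
```

```text
t 20.42 pos [ 0.5152 -0.0012  0.1956] width 0.29 F [ 0.  -1.1 -0.2] psi -88.6
  xyz [ 0.038 -0.001  0.678] w [ 0.0003 -0.0004  0.0005] rows 3.3 
  xyz [0.    0.    0.182] w [0. 0. 0.] rows 0.9
```

jog_arm([
  {"x": 0.038,"y": 0,"z": 0.2,"wx": 0,"wy": 0,"wz": 0},
  {"x": 0.038,"y": 0,"z": 0.4,"wx": 0,"wy": 0,"wz": 0},
  {"x": 0.038,"y": 0,"z": 0.6,"wx": 0,"wy": 0,"wz": 0},
  {"x": 0.038,"y": 0,"z": 0.678,"wx": 0,"wy": 0,"wz": 0},
  {"x": 0.038,"y": 0,"z": 0.678,"wx": 0,"wy": 0,"wz": 0},
  {"x": 0.038,"y": 0,"z": 0.678,"wx": 0,"wy": 0,"wz": 0},
])

```text
t: 20.92
eef_pos: [0.5229, -0.0033, 0.0594]
tool_rot: [0.001, 1.0, 0.011, -0.0]
contact_force: [0.3, -0.2, -0.2]
gripper_width: 0.295
```

jog_arm([
  {"x": 0,"y": 0,"z": 0.05,"wx": 0,"wy": 0,"wz": 0},
  {"x": 0,"y": 0,"z": 0.1,"wx": 0,"wy": 0,"wz": 0},
  {"x": 0,"y": 0,"z": 0.15,"wx": 0,"wy": 0,"wz": 0},
  {"x": 0,"y": 0,"z": 0.18,"wx": 0,"wy": 0,"wz": 0},
  {"x": 0,"y": 0,"z": 0.18,"wx": 0,"wy": 0,"wz": 0},
  {"x": 0,"y": 0,"z": 0.18,"wx": 0,"wy": 0,"wz": 0},
])

```text
t: 21.42
eef_pos: [0.5273, -0.0037, 0.0259]
tool_rot: [0.001, 1.0, 0.01, 0.004]
contact_force: [2.3, -1.9, 16.4]
gripper_width: 0.296
```

jog_arm([
  {"x": 0,"y": 0,"z": 0,"wx": 0,"wy": 0,"wz": 0},
  {"x": 0,"y": 0,"z": 0,"wx": 0,"wy": 0,"wz": 0},
  {"x": 0,"y": 0,"z": 0,"wx": 0,"wy": 0,"wz": 0},
  {"x": 0,"y": 0,"z": 0,"wx": 0,"wy": 0,"wz": 0},
  {"x": 0,"y": 0,"z": 0,"wx": 0,"wy": 0,"wz": 0},
], hand=0.05)

```text
t: 21.83
eef_pos: [0.5268, -0.0036, 0.0254]
tool_rot: [0.001, 1.0, 0.01, 0.003]
contact_force: [-0.9, 0.2, 0.2]
gripper_width: 0.525
```

jog_arm([
  {"x": 0,"y": 0,"z": -0.1,"wx": 0,"wy": 0,"wz": 0},
  {"x": 0,"y": 0,"z": -0.3,"wx": 0,"wy": 0,"wz": 0},
  {"x": 0,"y": 0,"z": -0.5,"wx": 0,"wy": 0,"wz": 0},
  {"x": 0,"y": 0,"z": -0.7,"wx": 0,"wy": 0,"wz": 0},
  {"x": 0,"y": 0,"z": -0.9,"wx": 0,"wy": 0,"wz": 0},
  {"x": 0,"y": 0,"z": -0.9,"wx": 0,"wy": 0,"wz": 0},
  {"x": 0,"y": 0,"z": -0.9,"wx": 0,"wy": 0,"wz": 0},
])

```text
t: 22.42
eef_pos: [0.527, -0.0031, 0.2078]
tool_rot: [0.001, 1.0, 0.01, 0.006]
contact_force: [-0.5, -0.8, -0.8]
gripper_width: 0.524
```

```bash
python3 -c "
from h import *
c,im=snap('wrist','w10.png'); blue(c,im,.036)
seq([(.49,.12,.21,-88.7),(.47,.2,.21,-88.7)])
"
```

```text
blob [249.   8.] 2959 pos [0.702 0.054 0.036] edges mm [(144, -90), (13, -178)]
blob [206. 191.] 25190 pos [0.555 0.094 0.036] edges mm [(241, -89), (123, -177)]
blob [248. 227.] 1180 pos [0.524 0.058 0.036] edges mm [(27, -85), (37, -177)]
blob [316. 226.] 1152 pos [ 0.525 -0.003  0.036] edges mm [(25, -89), (37, -178)]
t 22.47 pos [ 0.5256 -0.0033  0.2057] width 0.525 F [-0.2  0.3 -0. ] psi -88.8
  xyz [-0.165 -0.62  -0.024] w [ 0.0007 -0.0025 -0.0007] rows 3.1 
  xyz [-0.091 -0.402  0.   ] w [0. 0. 0.] rows 2.0
```

Now view the drawer with all three, and move to look at the stay from close.

jog_arm([
  {"x": -0.165,"y": -0.62,"z": -0.024,"wx": 0,"wy": -0.0025,"wz": 0},
  {"x": -0.165,"y": -0.62,"z": -0.024,"wx": 0,"wy": -0.0025,"wz": 0},
  {"x": -0.165,"y": -0.62,"z": -0.024,"wx": 0,"wy": -0.0025,"wz": 0},
  {"x": -0.165,"y": -0.62,"z": -0.024,"wx": 0,"wy": -0.0025,"wz": 0},
  {"x": -0.165,"y": -0.62,"z": -0.024,"wx": 0,"wy": -0.0025,"wz": 0},
], hand=-0.1)

```text
t: 22.88
eef_pos: [0.4879, 0.1228, 0.2083]
tool_rot: [0.001, 1.0, 0.014, -0.002]
contact_force: [0.6, -0.8, 0.4]
gripper_width: 0.448
```

jog_arm([
  {"x": -0.12,"y": -0.402,"z": 0,"wx": 0,"wy": 0,"wz": 0},
  {"x": -0.12,"y": -0.402,"z": 0,"wx": 0,"wy": 0,"wz": 0},
  {"x": -0.12,"y": -0.402,"z": 0,"wx": 0,"wy": 0,"wz": 0},
  {"x": -0.12,"y": -0.402,"z": 0,"wx": 0,"wy": 0,"wz": 0},
  {"x": -0.12,"y": -0.402,"z": 0,"wx": 0,"wy": 0,"wz": 0},
  {"x": -0.12,"y": -0.402,"z": 0,"wx": 0,"wy": 0,"wz": 0},
])

```text
t: 23.38
eef_pos: [0.4622, 0.2002, 0.2073]
tool_rot: [0.002, 1.0, 0.012, -0.002]
contact_force: [-0.2, -0.6, 0.0]
gripper_width: 0.452
```

```bash
cat >> h.py <<'E'
def red(c,im,z,amin=60):
    h=cv2.cvtColor(im,cv2.COLOR_RGB2HSV); m=cv2.inRange(h,(0,150,70),(8,255,255))|cv2.inRange(h,(172,150,70),(180,255,255))
    n,l,st,ce=cv2.connectedComponentsWithStats(m)
    for i in range(1,n):
        if st[i,4]<amin: continue
        cn=max(cv2.findContours((l==i).astype(np.uint8),0,1)[0],key=len); b=cv2.boxPoints(cv2.minAreaRect(cn)); P=np.array([onz(c,p,z) for p in b])
        print('red',ce[i].round(1),st[i,4],'pos',onz(c,ce[i],z).round(4),'box',P[:,:2].round(3).tolist())
E
python3 -c "
from h import *
seq([])
c,im=snap('wrist','w11.png'); red(c,im,.082); red(c,im,.012)
for n in ['stay_grip','stay_pivot','eye_a','lid_hinge','pin','pin_tip']:
    print(n,[(np.round(r['location'],1).tolist(),round(r['confidence'],2)) for r in finder.place_of('wrist',n)])
"
```

```text
t 23.38 pos [0.4622 0.2002 0.2073] width 0.452 F [-0.2 -0.6  0. ] psi -88.6
red [280.4 127. ] 706 pos [0.5412 0.2276 0.082 ] box [[0.557, 0.235], [0.558, 0.223], [0.525, 0.221], [0.525, 0.233]]
red [ 96.9 215.7] 701 pos [0.4738 0.3707 0.082 ] box [[0.471, 0.393], [0.488, 0.351], [0.477, 0.347], [0.459, 0.39]]
red [280.4 127. ] 706 pos [0.543 0.234 0.012] box [[0.564, 0.243], [0.565, 0.228], [0.523, 0.225], [0.522, 0.241]]
red [ 96.9 215.7] 701 pos [0.4581 0.4144 0.012 ] box [[0.454, 0.443], [0.476, 0.389], [0.461, 0.385], [0.439, 0.438]]
stay_grip [([279.0, 123.5], 0.89), ([478.0, 156.5], 0.68)]
stay_pivot [([286.0, 188.8], 0.77), ([294.2, 256.3], 0.27)]
eye_a [([250.2, 85.9], 0.93), ([296.9, 258.0], 0.92)]
lid_hinge [([465.4, 39.2], 0.71), ([409.8, 153.0], 0.16)]
pin [([97.1, 216.8], 0.75)]
pin_tip [([185.5, 179.7], 0.68)]
```

View pics/w11.png

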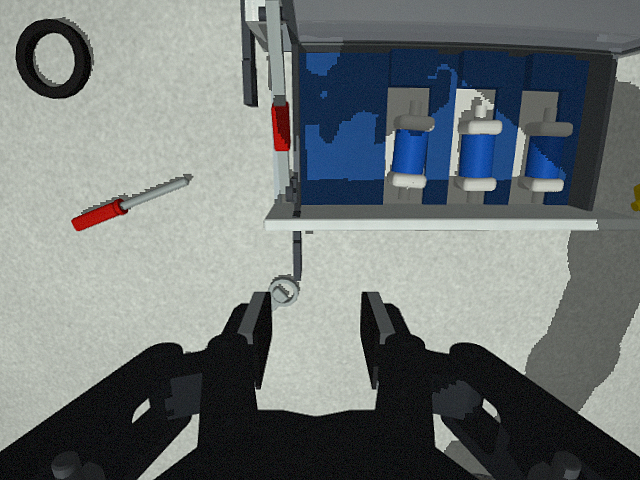

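```bash
python3 -c "
from h import *
seq([(.541,.2276,.12,-88.7),(.541,.2276,.065,-88.7)])
"
```

```text
t 23.73 pos [0.462  0.2021 0.2083] width 0.448 F [ 0.2 -1.   0.6] psi -88.5
  xyz [ 0.4   -0.118  0.44 ] w [0.0007 0.0011 0.0011] rows 2.9 
  xyz [0.    0.    0.275] w [0. 0. 0.] rows 1.3
```

jog_arm([
  {"x": 0.4,"y": -0.12,"z": 0.15,"wx": 0,"wy": 0,"wz": 0},
  {"x": 0.4,"y": -0.12,"z": 0.3,"wx": 0,"wy": 0,"wz": 0},
  {"x": 0.4,"y": -0.12,"z": 0.44,"wx": 0,"wy": 0,"wz": 0},
  {"x": 0.4,"y": -0.12,"z": 0.44,"wx": 0,"wy": 0,"wz": 0},
  {"x": 0.4,"y": -0.12,"z": 0.44,"wx": 0,"wy": 0,"wz": 0},
  {"x": 0.4,"y": -0.12,"z": 0.44,"wx": 0,"wy": 0,"wz": 0},
])

```text
t: 24.23
eef_pos: [0.5406, 0.228, 0.1205]
tool_rot: [0.001, 1.0, 0.013, -0.002]
contact_force: [-0.4, 1.0, 0.6]
gripper_width: 0.447
```

```bash
python3 -c "
from h import *
c,im=snap('wrist','w12.png'); red(c,im,.082)
seq([(.541,.2276,.065,-88.7)])
"
```

```text
red [317.7 274. ] 995 pos [0.5422 0.2278 0.082 ] box [[0.56, 0.234], [0.561, 0.222], [0.528, 0.221], [0.528, 0.233]]
red [ 85.9 331.6] 1145 pos [0.502  0.3623 0.082 ] box [[0.5, 0.384], [0.516, 0.342], [0.505, 0.34], [0.488, 0.383]]
t 24.28 pos [0.5411 0.2283 0.1216] width 0.451 F [-0.4  0.8 -0. ] psi -88.5
  xyz [-0.     0.003  0.283] w [0.0005 0.0006 0.0012] rows 1.4
```

jog_arm([
  {"x": 0,"y": 0.003,"z": 0.1,"wx": 0,"wy": 0,"wz": 0},
  {"x": 0,"y": 0.003,"z": 0.2,"wx": 0,"wy": 0,"wz": 0},
  {"x": 0,"y": 0.003,"z": 0.28,"wx": 0,"wy": 0,"wz": 0},
  {"x": 0,"y": 0.003,"z": 0.28,"wx": 0,"wy": 0,"wz": 0},
  {"x": 0,"y": 0.003,"z": 0.28,"wx": 0,"wy": 0,"wz": 0},
])

```text
t: 24.7
eef_pos: [0.5411, 0.2278, 0.0674]
tool_rot: [0.001, 1.0, 0.013, -0.0]
contact_force: [0.8, -0.4, -0.1]
gripper_width: 0.454
```

jog_arm([
  {"x": 0,"y": 0,"z": 0,"wx": 0,"wy": 0,"wz": 0},
  {"x": 0,"y": 0,"z": 0,"wx": 0,"wy": 0,"wz": 0},
  {"x": 0,"y": 0,"z": 0,"wx": 0,"wy": 0,"wz": 0},
  {"x": 0,"y": 0,"z": 0,"wx": 0,"wy": 0,"wz": 0},
  {"x": 0,"y": 0,"z": 0,"wx": 0,"wy": 0,"wz": 0},
  {"x": 0,"y": 0,"z": 0,"wx": 0,"wy": 0,"wz": 0},
], hand=-1, grip_force=40)

```text
t: 25.2
eef_pos: [0.5426, 0.2272, 0.069]
tool_rot: [0.001, 1.0, 0.013, 0.001]
contact_force: [1.3, -3.7, 7.9]
gripper_width: 0.131
```

```bash
python3 -c "
from h import *
seq([])
o=obs(); p=np.array(o['eef_pos']); q=o['tool_rot']; M=R.from_quat(np.r_[q[1:],q[0]]).as_matrix(); piv=np.array([.489,.227,.052])
for a in [8,16,24,30]:
    Q=R.from_rotvec(np.radians(-a)*np.array([-.022,1,0])).as_matrix(); T=piv+Q@(p-piv); N=Q@M
    print(a,T.round(3),'xyz',(M.T@(T-p)/.2).round(3),'w',(R.from_matrix(M.T@N).as_rotvec()/np.pi).round(4))
"
```

```text
t 25.2 pos [0.5426 0.2272 0.069 ] width 0.131 F [ 1.3 -3.7  7.9] psi -88.5
8 [0.54  0.227 0.076] xyz [-0.014  0.    -0.036] w [-0.0002  0.0445  0.0001]
16 [0.536 0.227 0.083] xyz [-0.034 -0.    -0.071] w [-0.0003  0.0889  0.0001]
24 [0.531 0.227 0.089] xyz [-0.058 -0.    -0.102] w [-0.0005  0.1334  0.0002]
30 [0.527 0.227 0.094] xyz [-0.078 -0.    -0.123] w [-0.0006  0.1667  0.0002]
```

jog_arm([
  {"x": -0.007,"y": 0,"z": -0.018,"wx": 0,"wy": 0.022,"wz": 0},
  {"x": -0.014,"y": 0,"z": -0.036,"wx": 0,"wy": 0.0445,"wz": 0},
  {"x": -0.024,"y": 0,"z": -0.054,"wx": 0,"wy": 0.067,"wz": 0},
  {"x": -0.034,"y": 0,"z": -0.071,"wx": 0,"wy": 0.089,"wz": 0},
  {"x": -0.046,"y": 0,"z": -0.087,"wx": 0,"wy": 0.111,"wz": 0},
  {"x": -0.058,"y": 0,"z": -0.102,"wx": 0,"wy": 0.133,"wz": 0},
  {"x": -0.068,"y": 0,"z": -0.113,"wx": 0,"wy": 0.15,"wz": 0},
  {"x": -0.068,"y": 0,"z": -0.113,"wx": 0,"wy": 0.15,"wz": 0},
  {"x": -0.068,"y": 0,"z": -0.113,"wx": 0,"wy": 0.15,"wz": 0},
  {"x": -0.068,"y": 0,"z": -0.113,"wx": 0,"wy": 0.15,"wz": 0},
])

```text
t: 26.03
eef_pos: [0.5268, 0.2267, 0.0909]
tool_rot: [-0.001, 0.972, 0.014, 0.234]
contact_force: [-2.5, -2.9, -6.1]
gripper_width: 0.126
```

jog_arm([
  {"x": 0,"y": 0,"z": 0,"wx": 0,"wy": 0,"wz": 0},
  {"x": 0,"y": 0,"z": 0,"wx": 0,"wy": 0,"wz": 0},
  {"x": 0,"y": 0,"z": 0,"wx": 0,"wy": 0,"wz": 0},
  {"x": 0,"y": 0,"z": 0,"wx": 0,"wy": 0,"wz": 0},
  {"x": 0,"y": 0,"z": 0,"wx": 0,"wy": 0,"wz": 0},
], hand=-0.1)

```text
t: 26.45
eef_pos: [0.5276, 0.2267, 0.0914]
tool_rot: [-0.001, 0.972, 0.013, 0.234]
contact_force: [0.2, 0.4, 0.2]
gripper_width: 0.449
```

jog_arm([
  {"x": 0,"y": 0,"z": -0.1,"wx": 0,"wy": 0,"wz": 0},
  {"x": 0,"y": 0,"z": -0.3,"wx": 0,"wy": 0,"wz": 0},
  {"x": 0,"y": 0,"z": -0.5,"wx": 0,"wy": 0,"wz": 0},
  {"x": 0,"y": 0,"z": -0.6,"wx": 0,"wy": 0,"wz": 0},
  {"x": 0,"y": 0,"z": -0.6,"wx": 0,"wy": 0,"wz": 0},
  {"x": 0,"y": 0,"z": -0.6,"wx": 0,"wy": 0,"wz": 0},
])

```text
t: 26.95
eef_pos: [0.4736, 0.2261, 0.1996]
tool_rot: [-0.003, 0.972, 0.013, 0.235]
contact_force: [-0.7, -0.3, -0.0]
gripper_width: 0.45
```

```bash
python3 -c "
from h import *
c,im=snap('wrist','w13.png'); red(c,im,.1); im2=im
c,im=snap('scene','s13.png')
a=cv2.resize(im[120:260,260:440],(720,560),interpolation=cv2.INTER_CUBIC)
cv2.imwrite('pics/v13.png',np.hstack([cv2.resize(a,(400,300)),cv2.resize(im2,(400,300))])[:,:,::-1])
seq([(.50,.10,.24,-88.7),(.64,.087,.24,-88.7),(.655,.087,.15,-88.7)])
"
```

```text
red [317.1 245.5] 571 pos [0.5212 0.2272 0.1   ] box [[0.54, 0.234], [0.54, 0.222], [0.508, 0.221], [0.507, 0.233]]
red [121.9 321.9] 842 pos [0.4615 0.3663 0.1   ] box [[0.459, 0.389], [0.475, 0.348], [0.464, 0.343], [0.449, 0.384]]
t 27.05 pos [0.4732 0.2251 0.1976] width 0.45 F [ 0.   0.1 -0.6] psi -88.6
  xyz [ 0.201  0.629 -0.133] w [ 0.0011 -0.1503  0.0011] rows 3.8 
  xyz [0.698 0.081 0.   ] w [0. 0. 0.] rows 3.4 
  xyz [0.075 0.002 0.45 ] w [0. 0. 0.] rows 2.2
```

View pics/v13.png

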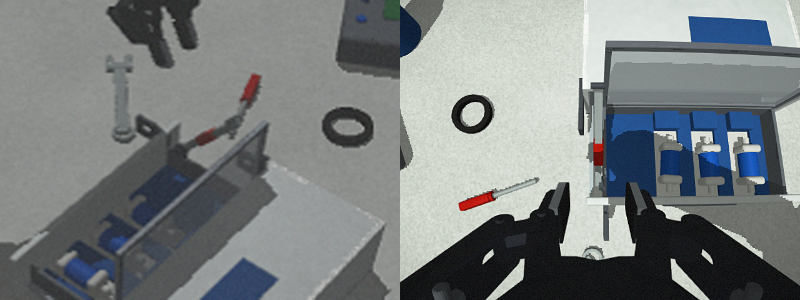

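jog_arm([
  {"x": 0.1,"y": 0.3,"z": -0.2,"wx": 0,"wy": -0.05,"wz": 0},
  {"x": 0.201,"y": 0.629,"z": -0.15,"wx": 0.001,"wy": -0.15,"wz": 0.001},
  {"x": 0.201,"y": 0.629,"z": -0.133,"wx": 0.001,"wy": -0.15,"wz": 0.001},
  {"x": 0.201,"y": 0.629,"z": -0.133,"wx": 0.001,"wy": -0.15,"wz": 0.001},
  {"x": 0.201,"y": 0.629,"z": -0.133,"wx": 0.001,"wy": -0.15,"wz": 0.001},
  {"x": 0.201,"y": 0.629,"z": -0.133,"wx": 0.001,"wy": -0.15,"wz": 0.001},
  {"x": 0.201,"y": 0.629,"z": -0.133,"wx": 0.001,"wy": -0.15,"wz": 0.001},
], hand=-1, grip_force=20)

```text
t: 27.63
eef_pos: [0.5041, 0.0959, 0.2398]
tool_rot: [0.001, 1.0, 0.008, -0.001]
contact_force: [1.1, 0.1, 0.5]
gripper_width: -0.004
```

jog_arm([
  {"x": 0.4,"y": 0.05,"z": 0,"wx": 0,"wy": 0,"wz": 0},
  {"x": 0.77,"y": 0.08,"z": 0,"wx": 0,"wy": 0,"wz": 0},
  {"x": 0.77,"y": 0.08,"z": 0,"wx": 0,"wy": 0,"wz": 0},
  {"x": 0.77,"y": 0.08,"z": 0,"wx": 0,"wy": 0,"wz": 0},
  {"x": 0.77,"y": 0.08,"z": 0,"wx": 0,"wy": 0,"wz": 0},
  {"x": 0.77,"y": 0.08,"z": 0,"wx": 0,"wy": 0,"wz": 0},
])

```text
t: 28.13
eef_pos: [0.6588, 0.0816, 0.2361]
tool_rot: [0.003, 1.0, 0.007, -0.002]
contact_force: [-1.2, -0.4, -0.0]
gripper_width: -0.005
```

```bash
python3 -c "
from h import *
seq([(.655,.087,.14,-88.7)])
hx,hz=.606,.049; p0=np.array([.655,.14])
for th in [90,80,70,60,50,40,30,20,10,3,0]:
    t=np.radians(th); f=np.array([hx,hz])+.09*np.array([-np.cos(t),np.sin(t)])+.0025*np.array([np.sin(t),np.cos(t)])+[.011,0]
    print(th,f.round(3),'x',round((f-p0)[0]/.2,3),'z',round(-(f-p0)[1]/.2,3))
"
```

```text
t 28.13 pos [0.6588 0.0816 0.2361] width -0.005 F [-1.2 -0.4 -0. ] psi -89.2
  xyz [-0.017 -0.03   0.481] w [ 0.0017  0.0015 -0.0029] rows 2.3 
90 [0.619 0.139] x -0.178 z 0.005
80 [0.604 0.138] x -0.256 z 0.01
70 [0.589 0.134] x -0.332 z 0.028
60 [0.574 0.128] x -0.404 z 0.059
50 [0.561 0.12 ] x -0.47 z 0.102
40 [0.55  0.109] x -0.527 z 0.156
30 [0.54  0.096] x -0.573 z 0.219
20 [0.533 0.082] x -0.609 z 0.289
10 [0.529 0.067] x -0.631 z 0.365
3 [0.527 0.056] x -0.639 z 0.419
0 [0.527 0.052] x -0.64 z 0.442
```

jog_arm([
  {"x": -0.005,"y": -0.03,"z": 0.2,"wx": 0.0017,"wy": 0.0015,"wz": -0.003},
  {"x": -0.01,"y": -0.03,"z": 0.4,"wx": 0.0017,"wy": 0.0015,"wz": 0.003},
  {"x": -0.017,"y": -0.03,"z": 0.48,"wx": 0.0017,"wy": 0.0015,"wz": 0.003},
  {"x": -0.017,"y": -0.03,"z": 0.48,"wx": 0.0017,"wy": 0.0015,"wz": 0.003},
  {"x": -0.017,"y": -0.03,"z": 0.48,"wx": 0.0017,"wy": 0.0015,"wz": 0.003},
])

```text
t: 28.55
eef_pos: [0.6533, 0.0873, 0.139]
tool_rot: [0.001, 1.0, 0.002, -0.001]
contact_force: [0.7, -0.4, 0.6]
gripper_width: -0.001
```

jog_arm([
  {"x": -0.06,"y": 0,"z": 0,"wx": 0,"wy": 0,"wz": 0},
  {"x": -0.12,"y": 0,"z": 0.002,"wx": 0,"wy": 0,"wz": 0},
  {"x": -0.18,"y": 0,"z": 0.005,"wx": 0,"wy": 0,"wz": 0},
  {"x": -0.22,"y": 0,"z": 0.007,"wx": 0,"wy": 0,"wz": 0},
  {"x": -0.256,"y": 0,"z": 0.01,"wx": 0,"wy": 0,"wz": 0},
  {"x": -0.294,"y": 0,"z": 0.018,"wx": 0,"wy": 0,"wz": 0},
  {"x": -0.332,"y": 0,"z": 0.028,"wx": 0,"wy": 0,"wz": 0},
  {"x": -0.368,"y": 0,"z": 0.043,"wx": 0,"wy": 0,"wz": 0},
  {"x": -0.404,"y": 0,"z": 0.059,"wx": 0,"wy": 0,"wz": 0},
  {"x": -0.438,"y": 0,"z": 0.08,"wx": 0,"wy": 0,"wz": 0},
  {"x": -0.47,"y": 0,"z": 0.102,"wx": 0,"wy": 0,"wz": 0},
  {"x": -0.47,"y": 0,"z": 0.102,"wx": 0,"wy": 0,"wz": 0},
])

```text
t: 29.55
eef_pos: [0.5568, 0.0869, 0.1175]
tool_rot: [0.001, 1.0, 0.002, -0.003]
contact_force: [0.1, 0.5, 0.9]
gripper_width: 0.003
```

```bash
python3 -c "
from h import *
seq([])
p=obs()['eef_pos']; p0=np.array([p[0],p[2]])
hx,hz=.606,.049
for th in [50,40,30,20,10,3,0]:
    t=np.radians(th); f=np.array([hx,hz])+.09*np.array([-np.cos(t),np.sin(t)])+.0025*np.array([np.sin(t),np.cos(t)])+[.011,0]
    print(th,f.round(3),'x',round((f-p0)[0]/.2,3),'z',round(-(f-p0)[1]/.2,3))
c,im=snap('top','t14.png')
print([(np.round(r['location'],1).tolist(),round(r['confidence'],2)) for r in finder.place_of('top','lid_edge')])
"
```

```text
t 29.55 pos [0.5568 0.0869 0.1175] width 0.003 F [0.1 0.5 0.9] psi -89.7
50 [0.561 0.12 ] x 0.021 z -0.01
40 [0.55  0.109] x -0.036 z 0.043
30 [0.54  0.096] x -0.083 z 0.106
20 [0.533 0.082] x -0.118 z 0.177
10 [0.529 0.067] x -0.14 z 0.252
3 [0.527 0.056] x -0.148 z 0.306
0 [0.527 0.052] x -0.149 z 0.33
[([278.8, 250.5], 0.65)]
```

jog_arm([
  {"x": -0.018,"y": 0,"z": 0.02,"wx": 0,"wy": 0,"wz": 0},
  {"x": -0.036,"y": 0,"z": 0.043,"wx": 0,"wy": 0,"wz": 0},
  {"x": -0.06,"y": 0,"z": 0.074,"wx": 0,"wy": 0,"wz": 0},
  {"x": -0.083,"y": 0,"z": 0.106,"wx": 0,"wy": 0,"wz": 0},
  {"x": -0.1,"y": 0,"z": 0.14,"wx": 0,"wy": 0,"wz": 0},
  {"x": -0.118,"y": 0,"z": 0.177,"wx": 0,"wy": 0,"wz": 0},
  {"x": -0.13,"y": 0,"z": 0.214,"wx": 0,"wy": 0,"wz": 0},
  {"x": -0.14,"y": 0,"z": 0.252,"wx": 0,"wy": 0,"wz": 0},
  {"x": -0.145,"y": 0,"z": 0.285,"wx": 0,"wy": 0,"wz": 0},
  {"x": -0.149,"y": 0,"z": 0.315,"wx": 0,"wy": 0,"wz": 0},
  {"x": -0.149,"y": 0,"z": 0.33,"wx": 0,"wy": 0,"wz": 0},
  {"x": -0.149,"y": 0,"z": 0.335,"wx": 0,"wy": 0,"wz": 0},
])

```text
t: 30.65
eef_pos: [0.5287, 0.0868, 0.0515]
tool_rot: [0.001, 1.0, 0.002, -0.002]
contact_force: [-1.7, -0.4, 10.4]
gripper_width: 0.004
```

jog_arm([
  {"x": 0,"y": 0,"z": 0.005,"wx": 0,"wy": 0,"wz": 0},
  {"x": 0,"y": 0,"z": 0.012,"wx": 0,"wy": 0,"wz": 0},
  {"x": 0,"y": 0,"z": 0.012,"wx": 0,"wy": 0,"wz": 0},
])

```text
t: 30.9
eef_pos: [0.532, 0.0869, 0.0513]
tool_rot: [-0.0, 1.0, 0.002, 0.001]
contact_force: [-0.8, -1.7, 16.6]
gripper_width: -0.005
```

```bash
python3 -c "
from h import *
seq([(.51,.087,.18,-88.7),(.505,.2275,.18,-88.7)])
p0=np.array([.505,.18]);piv=np.array([.489,.052])
for ph in [1.0,.9,.8,.7,.6,.5,.4,.3,.2,.1]:
    f=piv+.055*np.array([np.cos(ph),np.sin(ph)])+.007*np.array([-np.sin(ph),np.cos(ph)])-[.011,0]
    print(ph,f.round(3),'x',round((f-p0)[0]/.2,3),'z',round(-(f-p0)[1]/.2,3))
"
```

```text
t 30.9 pos [0.532  0.0869 0.0513] width -0.005 F [-0.8 -1.7 16.6] psi -89.8
  xyz [-0.109 -0.001 -0.644] w [-0.0001 -0.0005 -0.006 ] rows 3.1 
  xyz [-0.009 -0.703  0.   ] w [0. 0. 0.] rows 3.4 
1.0 [0.502 0.102] x -0.016 z 0.39
0.9 [0.507 0.099] x 0.009 z 0.403
0.8 [0.511 0.096] x 0.031 z 0.418
0.7 [0.516 0.093] x 0.053 z 0.436
0.6 [0.519 0.089] x 0.072 z 0.456
0.5 [0.523 0.085] x 0.09 z 0.477
0.4 [0.526 0.08 ] x 0.105 z 0.501
0.3 [0.528 0.075] x 0.117 z 0.525
0.2 [0.531 0.07 ] x 0.128 z 0.551
0.1 [0.532 0.064] x 0.135 z 0.578
```

jog_arm([
  {"x": 0,"y": 0,"z": -0.1,"wx": 0,"wy": 0,"wz": 0},
  {"x": -0.05,"y": 0,"z": -0.3,"wx": 0,"wy": 0,"wz": -0.006},
  {"x": -0.109,"y": 0,"z": -0.644,"wx": 0,"wy": 0,"wz": -0.006},
  {"x": -0.109,"y": 0,"z": -0.644,"wx": 0,"wy": 0,"wz": -0.006},
  {"x": -0.109,"y": 0,"z": -0.644,"wx": 0,"wy": 0,"wz": -0.006},
  {"x": -0.109,"y": 0,"z": -0.644,"wx": 0,"wy": 0,"wz": -0.006},
])

```text
t: 31.4
eef_pos: [0.5112, 0.0873, 0.1819]
tool_rot: [-0.001, 1.0, 0.012, 0.003]
contact_force: [0.5, 1.1, -0.1]
gripper_width: 0.003
```

jog_arm([
  {"x": -0.02,"y": -0.703,"z": 0,"wx": 0,"wy": 0,"wz": 0},
  {"x": -0.02,"y": -0.703,"z": 0,"wx": 0,"wy": 0,"wz": 0},
  {"x": -0.02,"y": -0.703,"z": 0,"wx": 0,"wy": 0,"wz": 0},
  {"x": -0.02,"y": -0.703,"z": 0,"wx": 0,"wy": 0,"wz": 0},
  {"x": -0.02,"y": -0.703,"z": 0,"wx": 0,"wy": 0,"wz": 0},
  {"x": -0.02,"y": -0.703,"z": 0,"wx": 0,"wy": 0,"wz": 0},
  {"x": -0.02,"y": -0.703,"z": 0,"wx": 0,"wy": 0,"wz": 0},
])

```text
t: 31.98
eef_pos: [0.5037, 0.2262, 0.181]
tool_rot: [-0.0, 1.0, 0.011, 0.002]
contact_force: [0.3, 0.1, 0.3]
gripper_width: 0.002
```

```bash
python3 -c "
from h import *
c,im=snap('wrist','w15.png'); red(c,im,.105)
seq([(.505,.2275,.18,-88.7)])
c,im2=snap('top','t15.png')
print([(np.round(r['location'],1).tolist(),round(r['confidence'],2)) for r in finder.place_of('top','lid_edge')])
cv2.imwrite('pics/v15.png',im[:,:,::-1])
"
```

```text
red [316.1 219.5] 500 pos [0.5274 0.2274 0.105 ] box [[0.543, 0.233], [0.543, 0.222], [0.518, 0.222], [0.518, 0.233]]
red [115.  267.4] 763 pos [0.4926 0.3594 0.105 ] box [[0.49, 0.379], [0.505, 0.343], [0.495, 0.34], [0.48, 0.376]]
t 32.03 pos [0.5039 0.2258 0.1813] width 0.0 F [-0.  -0.2  0.1] psi -88.8
  xyz [ 0.006 -0.008  0.007] w [-0.0002 -0.0014 -0.0006] rows 0.1 
[([285.2, 272.8], 0.95), ([222.2, 236.1], 0.62), ([399.1, 320.4], 0.19)]
```

View pics/v15.png

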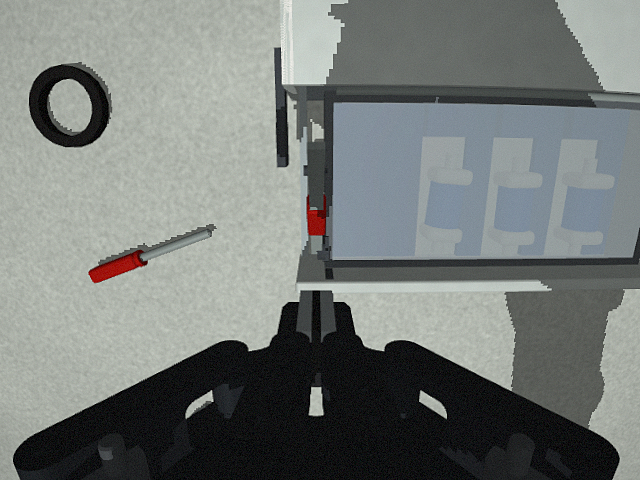

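jog_arm([
  {"x": 0.0,"y": -0.008,"z": 0.15,"wx": 0,"wy": 0,"wz": 0},
  {"x": 0.0,"y": -0.008,"z": 0.3,"wx": 0,"wy": 0,"wz": 0},
  {"x": 0.005,"y": -0.008,"z": 0.39,"wx": 0,"wy": 0,"wz": 0},
  {"x": 0.037,"y": -0.008,"z": 0.425,"wx": 0,"wy": 0,"wz": 0},
  {"x": 0.059,"y": -0.008,"z": 0.443,"wx": 0,"wy": 0,"wz": 0},
  {"x": 0.078,"y": -0.008,"z": 0.463,"wx": 0,"wy": 0,"wz": 0},
  {"x": 0.096,"y": -0.008,"z": 0.484,"wx": 0,"wy": 0,"wz": 0},
  {"x": 0.111,"y": -0.008,"z": 0.508,"wx": 0,"wy": 0,"wz": 0},
  {"x": 0.123,"y": -0.008,"z": 0.532,"wx": 0,"wy": 0,"wz": 0},
  {"x": 0.134,"y": -0.008,"z": 0.558,"wx": 0,"wy": 0,"wz": 0},
  {"x": 0.141,"y": -0.008,"z": 0.58,"wx": 0,"wy": 0,"wz": 0},
  {"x": 0.141,"y": -0.008,"z": 0.585,"wx": 0,"wy": 0,"wz": 0},
])

```text
t: 33.13
eef_pos: [0.533, 0.2283, 0.0643]
tool_rot: [-0.001, 1.0, 0.01, 0.002]
contact_force: [0.2, 0.1, 0.3]
gripper_width: -0.003
```

jog_arm([
  {"x": 0,"y": 0,"z": 0.01,"wx": 0,"wy": 0,"wz": 0},
  {"x": 0,"y": 0,"z": 0.01,"wx": 0,"wy": 0,"wz": 0},
  {"x": 0,"y": 0,"z": 0.01,"wx": 0,"wy": 0,"wz": 0},
])

```text
t: 33.38
eef_pos: [0.5338, 0.2284, 0.0632]
tool_rot: [-0.001, 1.0, 0.01, 0.003]
contact_force: [0.1, -0.7, 7.8]
gripper_width: 0.001
```

```bash
python3 -c "
from h import *
seq([(.50,.20,.17,-88.7),(.437,.085,.16,-88.7),(.437,.085,.035,-88.7),(.577,.088,.035,-88.7)])
"
```

```text
t 33.38 pos [0.5338 0.2284 0.0632] width 0.001 F [ 0.1 -0.7  7.8] psi -88.8
  xyz [-0.168  0.137 -0.535] w [-0.0006 -0.002  -0.0008] rows 2.8 
  xyz [-0.328  0.568  0.05 ] w [0. 0. 0.] rows 3.2 
  xyz [0.    0.    0.625] w [0. 0. 0.] rows 3.0 
  xyz [0.7   0.001 0.   ] w [0. 0. 0.] rows 3.4
```

jog_arm([
  {"x": 0,"y": 0,"z": -0.1,"wx": 0,"wy": 0,"wz": 0},
  {"x": -0.05,"y": 0.05,"z": -0.3,"wx": 0,"wy": 0,"wz": 0},
  {"x": -0.168,"y": 0.137,"z": -0.535,"wx": 0,"wy": -0.002,"wz": 0},
  {"x": -0.168,"y": 0.137,"z": -0.535,"wx": 0,"wy": -0.002,"wz": 0},
  {"x": -0.168,"y": 0.137,"z": -0.535,"wx": 0,"wy": -0.002,"wz": 0},
  {"x": -0.168,"y": 0.137,"z": -0.535,"wx": 0,"wy": -0.002,"wz": 0},
])

```text
t: 33.88
eef_pos: [0.5, 0.2004, 0.1706]
tool_rot: [-0.002, 1.0, 0.01, 0.001]
contact_force: [-0.3, 0.5, -0.6]
gripper_width: -0.004
```

jog_arm([
  {"x": -0.328,"y": 0.568,"z": 0.05,"wx": 0,"wy": 0,"wz": 0},
  {"x": -0.328,"y": 0.568,"z": 0.05,"wx": 0,"wy": 0,"wz": 0},
  {"x": -0.328,"y": 0.568,"z": 0.05,"wx": 0,"wy": 0,"wz": 0},
  {"x": -0.328,"y": 0.568,"z": 0.05,"wx": 0,"wy": 0,"wz": 0},
  {"x": -0.328,"y": 0.568,"z": 0.05,"wx": 0,"wy": 0,"wz": 0},
  {"x": -0.328,"y": 0.568,"z": 0.05,"wx": 0,"wy": 0,"wz": 0},
  {"x": -0.328,"y": 0.568,"z": 0.05,"wx": 0,"wy": 0,"wz": 0},
])

```text
t: 34.47
eef_pos: [0.4376, 0.087, 0.1599]
tool_rot: [-0.002, 1.0, 0.011, 0.001]
contact_force: [-0.2, -1.2, -0.0]
gripper_width: 0.002
```

```bash
python3 -c "
from h import *
seq([(.435,.085,.035,-88.7),(.577,.088,.035,-88.7)])
c,im=snap('wrist','w16.png'); red(c,im,.065)
"
```

```text
t 34.47 pos [0.4376 0.087  0.1599] width 0.002 F [-0.2 -1.2 -0. ] psi -88.7
  xyz [-0.014  0.012  0.624] w [-0.001  -0.0005 -0.0002] rows 3.0 
  xyz [0.71  0.001 0.   ] w [0. 0. 0.] rows 3.4 
red [99.5 73.4] 999 pos [0.5485 0.2268 0.065 ] box [[0.565, 0.234], [0.565, 0.22], [0.532, 0.22], [0.531, 0.234]]
```

jog_arm([
  {"x": -0.014,"y": 0.01,"z": 0.2,"wx": 0,"wy": 0,"wz": 0},
  {"x": -0.014,"y": 0.01,"z": 0.4,"wx": 0,"wy": 0,"wz": 0},
  {"x": -0.014,"y": 0.01,"z": 0.6,"wx": 0,"wy": 0,"wz": 0},
  {"x": -0.014,"y": 0.01,"z": 0.61,"wx": 0,"wy": 0,"wz": 0},
  {"x": -0.014,"y": 0.01,"z": 0.61,"wx": 0,"wy": 0,"wz": 0},
])

```text
t: 34.93
eef_pos: [0.4338, 0.0855, 0.0363]
tool_rot: [-0.0, 1.0, 0.012, -0.002]
contact_force: [1.2, 0.1, 0.8]
gripper_width: 0.001
```

jog_arm([
  {"x": 0.06,"y": 0,"z": 0,"wx": 0,"wy": 0,"wz": 0},
  {"x": 0.12,"y": 0,"z": 0,"wx": 0,"wy": 0,"wz": 0},
  {"x": 0.18,"y": 0,"z": 0,"wx": 0,"wy": 0,"wz": 0},
  {"x": 0.24,"y": 0,"z": 0,"wx": 0,"wy": 0,"wz": 0},
  {"x": 0.3,"y": 0,"z": 0,"wx": 0,"wy": 0,"wz": 0},
  {"x": 0.36,"y": 0,"z": 0,"wx": 0,"wy": 0,"wz": 0},
  {"x": 0.42,"y": 0,"z": 0,"wx": 0,"wy": 0,"wz": 0},
  {"x": 0.48,"y": 0,"z": 0,"wx": 0,"wy": 0,"wz": 0},
  {"x": 0.54,"y": 0,"z": 0,"wx": 0,"wy": 0,"wz": 0},
  {"x": 0.6,"y": 0,"z": 0,"wx": 0,"wy": 0,"wz": 0},
  {"x": 0.66,"y": 0,"z": 0,"wx": 0,"wy": 0,"wz": 0},
  {"x": 0.7,"y": 0,"z": 0,"wx": 0,"wy": 0,"wz": 0},
])

```text
t: 35.93
eef_pos: [0.5762, 0.09, 0.0393]
tool_rot: [-0.001, 1.0, 0.012, 0.0]
contact_force: [-1.8, 1.0, 3.1]
gripper_width: 0.003
```

jog_arm([
  {"x": 0.015,"y": 0,"z": 0,"wx": 0,"wy": 0,"wz": 0},
  {"x": 0.03,"y": 0,"z": 0,"wx": 0,"wy": 0,"wz": 0},
  {"x": 0.045,"y": 0,"z": 0,"wx": 0,"wy": 0,"wz": 0},
])

```text
t: 36.18
eef_pos: [0.5856, 0.0907, 0.0407]
tool_rot: [-0.001, 1.0, 0.012, 0.001]
contact_force: [-1.8, 0.1, 1.2]
gripper_width: -0.001
```

Continue gently until it stops.

jog_arm([
  {"x": 0.015,"y": 0,"z": 0,"wx": 0,"wy": 0,"wz": 0},
  {"x": 0.03,"y": 0,"z": 0,"wx": 0,"wy": 0,"wz": 0},
  {"x": 0.03,"y": 0,"z": 0,"wx": 0,"wy": 0,"wz": 0},
])

```text
t: 36.43
eef_pos: [0.5911, 0.0909, 0.0408]
tool_rot: [-0.001, 1.0, 0.012, -0.0]
contact_force: [-5.0, 0.7, 1.7]
gripper_width: 0.0
```

jog_arm([
  {"x": 0.015,"y": 0,"z": 0,"wx": 0,"wy": 0,"wz": 0},
  {"x": 0.025,"y": 0,"z": 0,"wx": 0,"wy": 0,"wz": 0},
  {"x": 0.025,"y": 0,"z": 0,"wx": 0,"wy": 0,"wz": 0},
])

```text
t: 36.68
eef_pos: [0.5908, 0.0908, 0.0398]
tool_rot: [-0.001, 1.0, 0.013, -0.006]
contact_force: [-15.6, 0.7, 11.6]
gripper_width: 0.002
```

```bash
python3 -c "
from h import *
seq([(.545,.091,.2,-88.7),(.50,.23,.2,-123),(.458,.38,.17,-157.8)])
"
```

```text
t 36.68 pos [0.5908 0.0908 0.0398] width 0.002 F [-15.6   0.7  11.6] psi -88.6
  xyz [-0.238 -0.009 -0.798] w [-0.0009  0.0035  0.0008] rows 4.0 
  xyz [-0.209 -0.7    0.   ] w [0.     0.     0.1906] rows 4.8 
  xyz [-0.585 -0.515  0.15 ] w [0.     0.     0.1933] rows 4.9
```

jog_arm([
  {"x": -0.1,"y": 0,"z": 0,"wx": 0,"wy": 0.003,"wz": 0},
  {"x": -0.238,"y": 0,"z": -0.1,"wx": 0,"wy": 0.003,"wz": 0},
  {"x": -0.238,"y": 0,"z": -0.3,"wx": 0,"wy": 0.003,"wz": 0},
  {"x": -0.238,"y": 0,"z": -0.8,"wx": 0,"wy": 0.003,"wz": 0},
  {"x": -0.238,"y": 0,"z": -0.8,"wx": 0,"wy": 0.003,"wz": 0},
  {"x": -0.238,"y": 0,"z": -0.8,"wx": 0,"wy": 0.003,"wz": 0},
  {"x": -0.238,"y": 0,"z": -0.8,"wx": 0,"wy": 0.003,"wz": 0},
])

```text
t: 37.27
eef_pos: [0.5489, 0.0896, 0.2056]
tool_rot: [-0.003, 1.0, 0.012, 0.004]
contact_force: [0.7, 0.3, 0.6]
gripper_width: -0.001
```

jog_arm([
  {"x": -0.209,"y": -0.7,"z": 0,"wx": 0,"wy": 0,"wz": 0.19},
  {"x": -0.209,"y": -0.7,"z": 0,"wx": 0,"wy": 0,"wz": 0.19},
  {"x": -0.209,"y": -0.7,"z": 0,"wx": 0,"wy": 0,"wz": 0.19},
  {"x": -0.209,"y": -0.7,"z": 0,"wx": 0,"wy": 0,"wz": 0.19},
  {"x": -0.209,"y": -0.7,"z": 0,"wx": 0,"wy": 0,"wz": 0.19},
  {"x": -0.209,"y": -0.7,"z": 0,"wx": 0,"wy": 0,"wz": 0.19},
  {"x": -0.209,"y": -0.7,"z": 0,"wx": 0,"wy": 0,"wz": 0.19},
], hand=0)

```text
t: 37.85
eef_pos: [0.5037, 0.228, 0.2054]
tool_rot: [-0.004, 0.96, -0.281, 0.003]
contact_force: [0.8, 0.7, 0.5]
gripper_width: 0.5
```

jog_arm([
  {"x": -0.585,"y": -0.515,"z": 0.15,"wx": 0,"wy": 0,"wz": 0.193},
  {"x": -0.585,"y": -0.515,"z": 0.15,"wx": 0,"wy": 0,"wz": 0.193},
  {"x": -0.585,"y": -0.515,"z": 0.15,"wx": 0,"wy": 0,"wz": 0.193},
  {"x": -0.585,"y": -0.515,"z": 0.15,"wx": 0,"wy": 0,"wz": 0.193},
  {"x": -0.585,"y": -0.515,"z": 0.15,"wx": 0,"wy": 0,"wz": 0.193},
  {"x": -0.585,"y": -0.515,"z": 0.15,"wx": 0,"wy": 0,"wz": 0.193},
  {"x": -0.585,"y": -0.515,"z": 0.15,"wx": 0,"wy": 0,"wz": 0.193},
  {"x": -0.585,"y": -0.515,"z": 0.15,"wx": 0,"wy": 0,"wz": 0.193},
  {"x": -0.585,"y": -0.515,"z": 0.15,"wx": 0,"wy": 0,"wz": 0.193},
])

```text
t: 38.6
eef_pos: [0.4618, 0.3759, 0.1756]
tool_rot: [-0.004, 0.832, -0.554, 0.002]
contact_force: [0.4, -0.6, -0.0]
gripper_width: 0.499
```

```bash
python3 -c "
from h import *
c,im=snap('wrist','w17.png'); red(c,im,.016); red(c,im,.067)
for n in ['eye_a','pin','pin_tip','stay_grip','drawer_front']:
    print(n,[(np.round(r['location'],1).tolist(),onz(c,r['location'],.062 if 'eye' in n else .008).round(4).tolist(),round(r['confidence'],2)) for r in finder.place_of('wrist',n)])
seq([(.458,.412,.08,-157.8),(.458,.412,.005,-157.8)])
print(obs()['q'].round(2))
"
```

```text
red [305.4 262.7] 844 pos [0.4586 0.4124 0.016 ] box [[0.475, 0.391], [0.462, 0.385], [0.441, 0.435], [0.455, 0.44]]
red [305.4 262.7] 844 pos [0.4636 0.3953 0.067 ] box [[0.477, 0.377], [0.466, 0.373], [0.449, 0.414], [0.46, 0.418]]
eye_a [([234.1, 2.6], [0.572, 0.2521, 0.062], 0.72), ([306.1, 264.4], [0.4622, 0.398, 0.062], 0.5)]
pin [([305.9, 263.0], [0.4574, 0.4152, 0.008], 0.75)]
pin_tip [([306.5, 148.3], [0.4954, 0.3212, 0.008], 0.56)]
stay_grip []
drawer_front []
t 38.9 pos [0.4614 0.3773 0.1761] width 0.506 F [-0.1  0.1  0.4] psi -157.4
  xyz [-0.165 -0.046  0.481] w [-0.0032  0.0009  0.0023] rows 2.5 
  xyz [0.    0.    0.375] w [0. 0. 0.] rows 1.8 
[-1.52  0.63  1.06  1.86 -0.64  1.03 -2.95]
```

View pics/w17.png

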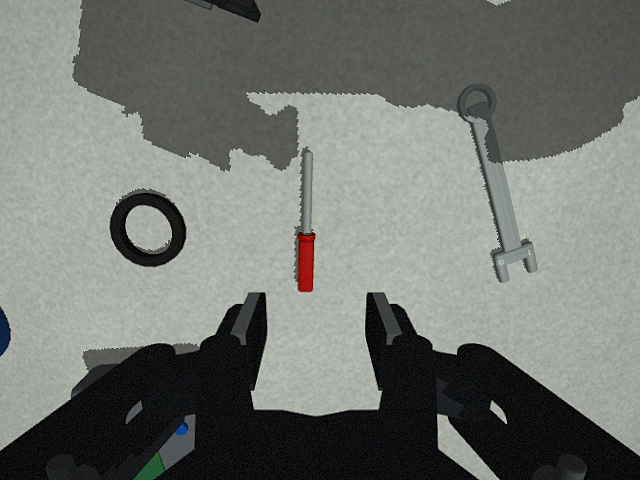

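jog_arm([
  {"x": 0,"y": 0,"z": 0,"wx": 0,"wy": 0,"wz": -0.333},
  {"x": 0,"y": 0,"z": 0,"wx": 0,"wy": 0,"wz": -0.333},
  {"x": 0,"y": 0,"z": 0,"wx": 0,"wy": 0,"wz": -0.333},
  {"x": 0,"y": 0,"z": 0,"wx": 0,"wy": 0,"wz": -0.333},
  {"x": 0,"y": 0,"z": 0,"wx": 0,"wy": 0,"wz": -0.333},
  {"x": 0,"y": 0,"z": 0,"wx": 0,"wy": 0,"wz": -0.333},
  {"x": 0,"y": 0,"z": 0,"wx": 0,"wy": 0,"wz": -0.333},
  {"x": 0,"y": 0,"z": 0,"wx": 0,"wy": 0,"wz": -0.333},
  {"x": 0,"y": 0,"z": 0,"wx": 0,"wy": 0,"wz": -0.333},
  {"x": 0,"y": 0,"z": 0,"wx": 0,"wy": 0,"wz": -0.333},
])

```text
t: 39.73
eef_pos: [0.4617, 0.377, 0.1766]
tool_rot: [-0.004, 0.998, -0.064, 0.004]
contact_force: [0.3, -0.7, -0.1]
gripper_width: 0.495
```

```bash
python3 -c "
from h import *
seq([]); print(obs()['q'].round(2))"
```

```text
t 39.73 pos [0.4617 0.377  0.1766] width 0.495 F [ 0.3 -0.7 -0.1] psi -97.4
[-1.37  0.5   0.78  1.85 -0.43  0.95 -2.09]
```

jog_arm([
  {"x": 0,"y": 0,"z": 0,"wx": 0,"wy": 0,"wz": -0.333},
  {"x": 0,"y": 0,"z": 0,"wx": 0,"wy": 0,"wz": -0.333},
  {"x": 0,"y": 0,"z": 0,"wx": 0,"wy": 0,"wz": -0.333},
  {"x": 0,"y": 0,"z": 0,"wx": 0,"wy": 0,"wz": -0.333},
  {"x": 0,"y": 0,"z": 0,"wx": 0,"wy": 0,"wz": -0.333},
  {"x": 0,"y": 0,"z": 0,"wx": 0,"wy": 0,"wz": -0.333},
  {"x": 0,"y": 0,"z": 0,"wx": 0,"wy": 0,"wz": -0.333},
  {"x": 0,"y": 0,"z": 0,"wx": 0,"wy": 0,"wz": -0.333},
  {"x": 0,"y": 0,"z": 0,"wx": 0,"wy": 0,"wz": -0.333},
  {"x": 0,"y": 0,"z": 0,"wx": 0,"wy": 0,"wz": -0.333},
])

```text
t: 40.57
eef_pos: [0.4619, 0.3767, 0.1769]
tool_rot: [-0.002, 0.897, 0.443, 0.005]
contact_force: [-0.2, 0.0, 0.4]
gripper_width: 0.497
```

jog_arm([
  {"x": 0,"y": 0,"z": 0,"wx": 0,"wy": 0,"wz": -0.333},
  {"x": 0,"y": 0,"z": 0,"wx": 0,"wy": 0,"wz": -0.333},
  {"x": 0,"y": 0,"z": 0,"wx": 0,"wy": 0,"wz": -0.333},
  {"x": 0,"y": 0,"z": 0,"wx": 0,"wy": 0,"wz": -0.333},
  {"x": 0,"y": 0,"z": 0,"wx": 0,"wy": 0,"wz": -0.333},
  {"x": 0,"y": 0,"z": 0,"wx": 0,"wy": 0,"wz": -0.333},
  {"x": 0,"y": 0,"z": 0,"wx": 0,"wy": 0,"wz": -0.333},
  {"x": 0,"y": 0,"z": 0,"wx": 0,"wy": 0,"wz": -0.333},
  {"x": 0,"y": 0,"z": 0,"wx": 0,"wy": 0,"wz": -0.333},
  {"x": 0,"y": 0,"z": 0,"wx": 0,"wy": 0,"wz": -0.333},
])

```text
t: 41.4
eef_pos: [0.4621, 0.3764, 0.1769]
tool_rot: [0.001, 0.557, 0.831, 0.006]
contact_force: [0.1, -0.4, -0.1]
gripper_width: 0.502
```

```bash
python3 -c "
from h import *
seq([(.4575,.4135,.07,22),(.4575,.4135,.005,22)]); print(obs()['q'].round(2))
c,im=snap('scene','s18.png')
E=[(n,[(np.round(r['location'],1).tolist(),round(r['confidence'],2)) for r in finder.place_of('scene',n)]) for n in ['eye_a','drawer_front','lid_edge','stay_grip']]; print(E)
cv2.imwrite('pics/v18.png',cv2.resize(im[120:290,240:440],(800,680),interpolation=cv2.INTER_CUBIC)[:600,:,::-1])
"
```

```text
t 41.4 pos [0.4621 0.3764 0.1769] width 0.502 F [ 0.1 -0.4 -0.1] psi 22.4
  xyz [0.178 0.044 0.536] w [ 0.0034 -0.0015  0.002 ] rows 2.7 
  xyz [0.    0.    0.325] w [0. 0. 0.] rows 1.6 
[-1.    0.41  0.27  1.83 -0.14  0.91 -0.28]
[('eye_a', [([369.9, 193.3], 0.96), ([362.6, 201.0], 0.72)]), ('drawer_front', [([341.3, 240.9], 0.63)]), ('lid_edge', [([278.6, 371.9], 0.23)]), ('stay_grip', [([275.6, 375.7], 0.4)])]
```

View pics/v18.png

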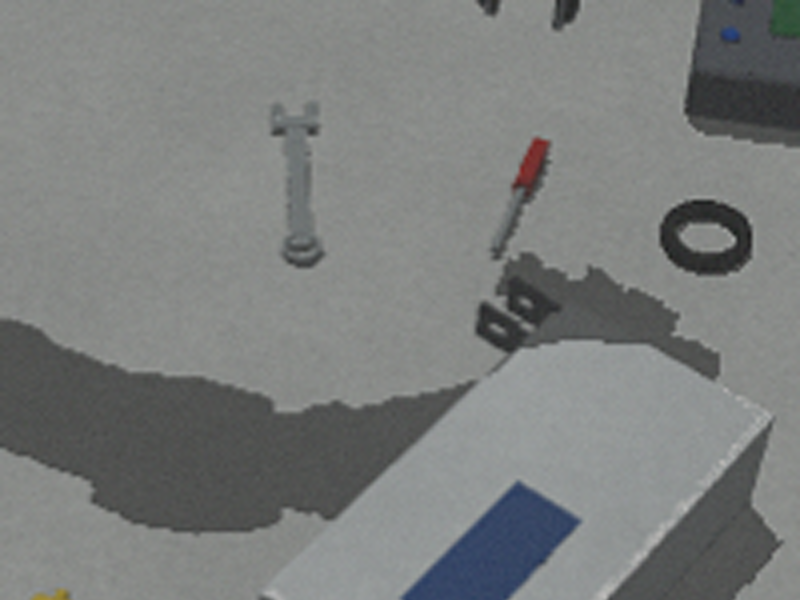

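```bash
python3 -c "
from h import *
seq([(.595,.195,.2,1.3)])"
```

```text
t 41.65 pos [0.4619 0.3767 0.1768] width 0.502 F [-0.4  0.6  0.3] psi 22.4
  xyz [-1.093  0.271 -0.118] w [ 0.0031 -0.002   0.117 ] rows 5.4 !!
```

jog_arm([
  {"x": -0.95,"y": 0.25,"z": -0.118,"wx": 0.003,"wy": -0.002,"wz": 0.117},
  {"x": -0.95,"y": 0.25,"z": -0.118,"wx": 0.003,"wy": -0.002,"wz": 0.117},
  {"x": -0.95,"y": 0.25,"z": -0.118,"wx": 0.003,"wy": -0.002,"wz": 0.117},
  {"x": -0.95,"y": 0.25,"z": -0.118,"wx": 0.003,"wy": -0.002,"wz": 0.117},
  {"x": -0.95,"y": 0.25,"z": -0.118,"wx": 0.003,"wy": -0.002,"wz": 0.117},
  {"x": -0.95,"y": 0.25,"z": -0.118,"wx": 0.003,"wy": -0.002,"wz": 0.117},
  {"x": -0.95,"y": 0.25,"z": -0.118,"wx": 0.003,"wy": -0.002,"wz": 0.117},
  {"x": -0.95,"y": 0.25,"z": -0.118,"wx": 0.003,"wy": -0.002,"wz": 0.117},
  {"x": -0.95,"y": 0.25,"z": -0.118,"wx": 0.003,"wy": -0.002,"wz": 0.117},
])

```text
t: 42.4
eef_pos: [0.5791, 0.2217, 0.1997]
tool_rot: [-0.001, 0.698, 0.716, -0.0]
contact_force: [-0.6, 0.8, 0.4]
gripper_width: 0.499
```

```bash
python3 -c "
from h import *
snap('top'); snap('top')
c,im=snap('wrist','w19.png')
seq([])
for n in ['eye_a','pin','pin_tip']:
    print(n,[(np.round(r['location'],1).tolist(),onz(c,r['location'],.062 if 'eye' in n else .008).round(4).tolist(),round(r['confidence'],2)) for r in finder.place_of('wrist',n)])
np.savez('w19.npz',K=c[0],D=c[1],E=c[2])
"
```

```text
t 42.55 pos [0.5794 0.2213 0.1998] width 0.502 F [-0.7  0.6  0.1] psi 1.4
eye_a [([306.5, 196.0], [0.5713, 0.2509, 0.062], 0.84), ([305.6, 232.4], [0.5711, 0.2216, 0.062], 0.75)]
pin []
pin_tip [([220.9, 104.9], [0.4931, 0.3219, 0.008], 0.91)]
```

View pics/w19.png

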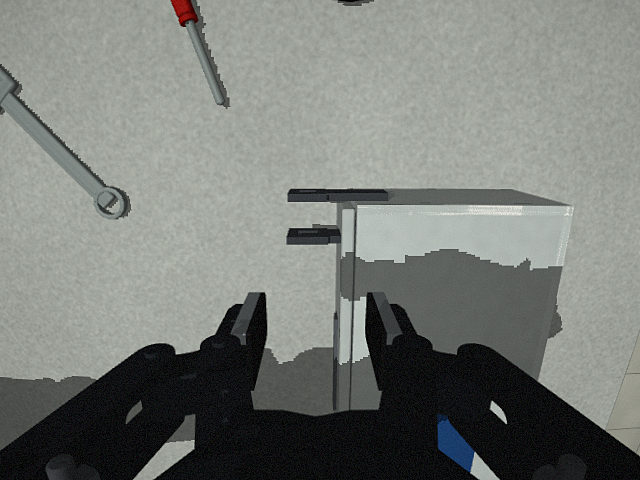

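```bash
python3 -c "
from h import *
seq([(.47,.38,.15,22),(.4575,.4135,.06,22),(.4575,.4135,.006,22)])"
```

```text
t 42.7 pos [0.5799 0.2205 0.2   ] width 0.495 F [ 0.2 -0.3  0.4] psi 1.4
  xyz [ 0.81 -0.53  0.25] w [ 0.000e+00 -1.000e-04 -1.147e-01] rows 4.8 
  xyz [0.179 0.005 0.45 ] w [0. 0. 0.] rows 2.3 
  xyz [0.   0.   0.27] w [0. 0. 0.] rows 1.3
```

jog_arm([
  {"x": 0.81,"y": -0.53,"z": 0.25,"wx": 0,"wy": 0,"wz": -0.115},
  {"x": 0.81,"y": -0.53,"z": 0.25,"wx": 0,"wy": 0,"wz": -0.115},
  {"x": 0.81,"y": -0.53,"z": 0.25,"wx": 0,"wy": 0,"wz": -0.115},
  {"x": 0.81,"y": -0.53,"z": 0.25,"wx": 0,"wy": 0,"wz": -0.115},
  {"x": 0.81,"y": -0.53,"z": 0.25,"wx": 0,"wy": 0,"wz": -0.115},
  {"x": 0.81,"y": -0.53,"z": 0.25,"wx": 0,"wy": 0,"wz": -0.115},
  {"x": 0.81,"y": -0.53,"z": 0.25,"wx": 0,"wy": 0,"wz": -0.115},
  {"x": 0.81,"y": -0.53,"z": 0.25,"wx": 0,"wy": 0,"wz": -0.115},
])

```text
t: 43.37
eef_pos: [0.4704, 0.3795, 0.1502]
tool_rot: [0.0, 0.559, 0.829, 0.0]
contact_force: [1.1, -1.0, 0.1]
gripper_width: 0.501
```

```bash
python3 -c "
from h import *
c,im=snap('wrist','w20.png'); red(c,im,.016)
seq([(.4575,.4135,.06,22),(.4575,.4135,.006,22)])"
```

```text
red [317.2 186. ] 1209 pos [0.4578 0.415  0.016 ] box [[0.442, 0.437], [0.454, 0.442], [0.475, 0.392], [0.461, 0.387]]
t 43.42 pos [0.4711 0.3788 0.1504] width 0.501 F [ 0.4 -0.7 -0.3] psi 22.0
  xyz [0.187 0.001 0.452] w [ 0.0003  0.0002 -0.0002] rows 2.3 
  xyz [0.   0.   0.27] w [0. 0. 0.] rows 1.3
```

jog_arm([
  {"x": 0.187,"y": 0.001,"z": 0.2,"wx": 0,"wy": 0,"wz": 0},
  {"x": 0.187,"y": 0.001,"z": 0.4,"wx": 0,"wy": 0,"wz": 0},
  {"x": 0.187,"y": 0.001,"z": 0.452,"wx": 0,"wy": 0,"wz": 0},
  {"x": 0.187,"y": 0.001,"z": 0.452,"wx": 0,"wy": 0,"wz": 0},
  {"x": 0.187,"y": 0.001,"z": 0.452,"wx": 0,"wy": 0,"wz": 0},
])

```text
t: 43.83
eef_pos: [0.4585, 0.4117, 0.0598]
tool_rot: [0.001, 0.56, 0.828, -0.001]
contact_force: [0.3, 1.0, 0.6]
gripper_width: 0.498
```

jog_arm([
  {"x": 0,"y": 0,"z": 0.1,"wx": 0,"wy": 0,"wz": 0},
  {"x": 0,"y": 0,"z": 0.2,"wx": 0,"wy": 0,"wz": 0},
  {"x": 0,"y": 0,"z": 0.265,"wx": 0,"wy": 0,"wz": 0},
  {"x": 0,"y": 0,"z": 0.265,"wx": 0,"wy": 0,"wz": 0},
  {"x": 0,"y": 0,"z": 0.265,"wx": 0,"wy": 0,"wz": 0},
])

```text
t: 44.25
eef_pos: [0.4595, 0.4113, 0.0078]
tool_rot: [0.001, 0.561, 0.828, -0.0]
contact_force: [0.5, 0.1, 0.4]
gripper_width: 0.504
```

jog_arm([
  {"x": 0,"y": 0,"z": 0,"wx": 0,"wy": 0,"wz": 0},
  {"x": 0,"y": 0,"z": 0,"wx": 0,"wy": 0,"wz": 0},
  {"x": 0,"y": 0,"z": 0,"wx": 0,"wy": 0,"wz": 0},
  {"x": 0,"y": 0,"z": 0,"wx": 0,"wy": 0,"wz": 0},
  {"x": 0,"y": 0,"z": 0,"wx": 0,"wy": 0,"wz": 0},
  {"x": 0,"y": 0,"z": 0,"wx": 0,"wy": 0,"wz": 0},
  {"x": 0,"y": 0,"z": 0,"wx": 0,"wy": 0,"wz": 0},
], hand=-1, grip_force=70)

```text
t: 44.83
eef_pos: [0.4606, 0.4119, 0.0096]
tool_rot: [0.001, 0.561, 0.828, 0.001]
contact_force: [-1.0, -0.7, 7.2]
gripper_width: 0.137
```

```bash
python3 -c "
from h import *
p=obs()['eef_pos']; z=p[2]+.054
seq([(p[0],p[1],.10,22),(.568,.375,z+.01,1.3),(.570,.355,z,1.3)])"
```

```text
t 44.83 pos [0.4606 0.4119 0.0096] width 0.137 F [-1.  -0.7  7.2] psi 21.7
  xyz [-0.001  0.001 -0.452] w [ 0.001   0.0004 -0.0015] rows 2.2 
  xyz [-0.372  0.429  0.132] w [0.    0.    0.115] rows 2.9 
  xyz [-0.1    0.008  0.05 ] w [0. 0. 0.] rows 0.5
```

jog_arm([
  {"x": 0,"y": 0,"z": -0.1,"wx": 0.001,"wy": 0,"wz": -0.0015},
  {"x": 0,"y": 0,"z": -0.25,"wx": 0.001,"wy": 0,"wz": -0.0015},
  {"x": 0,"y": 0,"z": -0.452,"wx": 0.001,"wy": 0,"wz": -0.0015},
  {"x": 0,"y": 0,"z": -0.452,"wx": 0.001,"wy": 0,"wz": -0.0015},
  {"x": 0,"y": 0,"z": -0.452,"wx": 0.001,"wy": 0,"wz": -0.0015},
])

```text
t: 45.25
eef_pos: [0.462, 0.4135, 0.1035]
tool_rot: [0.001, 0.559, 0.829, 0.003]
contact_force: [-0.6, 0.6, -0.2]
gripper_width: 0.133
```

jog_arm([
  {"x": -0.372,"y": 0.429,"z": 0.132,"wx": 0,"wy": 0,"wz": 0.115},
  {"x": -0.372,"y": 0.429,"z": 0.132,"wx": 0,"wy": 0,"wz": 0.115},
  {"x": -0.372,"y": 0.429,"z": 0.132,"wx": 0,"wy": 0,"wz": 0.115},
  {"x": -0.372,"y": 0.429,"z": 0.132,"wx": 0,"wy": 0,"wz": 0.115},
  {"x": -0.372,"y": 0.429,"z": 0.132,"wx": 0,"wy": 0,"wz": 0.115},
  {"x": -0.372,"y": 0.429,"z": 0.132,"wx": 0,"wy": 0,"wz": 0.115},
  {"x": -0.372,"y": 0.429,"z": 0.132,"wx": 0,"wy": 0,"wz": 0.115},
  {"x": -0.372,"y": 0.429,"z": 0.132,"wx": 0,"wy": 0,"wz": 0.115},
])

```text
t: 45.92
eef_pos: [0.5681, 0.3779, 0.0773]
tool_rot: [-0.0, 0.698, 0.716, 0.003]
contact_force: [-0.6, 0.8, -1.4]
gripper_width: 0.134
```

```bash
python3 -c "
from h import *
seq([(.5693,.375,.0636,1.3)])
c,im=snap('wrist','w21.png'); red(c,im,.072)
c2,im2=snap('scene','s21.png'); c3,im3=snap('top','t21.png')
p=np.array([.5693,.375,.073]); 
for n in ['pin_tip','eye_a']:
  for cc,nm in ((c2,'scene'),(c3,'top')):
    print(n,nm,[(np.round(r['location'],1).tolist(),round(r['confidence'],2)) for r in finder.place_of(nm,n)])
print('pred tip',proj(c2,[[.5705,.278,.062+.0]]),'eyeA',proj(c2,[[.572,.251,.062]]),proj(c3,[[.572,.251,.062]]))
a=cv2.resize(im2[140:240,320:420],(400,400),interpolation=cv2.INTER_CUBIC); b=cv2.resize(im3[200:280,190:270],(400,400),interpolation=cv2.INTER_CUBIC)
cv2.imwrite('pics/v21.png',np.hstack([a,b])[:,:,::-1])
"
```

```text
t 45.92 pos [0.5681 0.3779 0.0773] width 0.134 F [-0.6  0.8 -1.4] psi 1.4
  xyz [-0.015  0.005  0.069] w [ 0.0012 -0.0014  0.0008] rows 0.3 
red [315.7 300.3] 3522 pos [0.5682 0.3805 0.072 ] box [[0.561, 0.408], [0.574, 0.408], [0.577, 0.346], [0.562, 0.346]]
pin_tip scene [([376.9, 187.5], 0.39)]
pin_tip top [([206.8, 235.1], 0.69), ([213.1, 326.5], 0.52)]
eye_a scene [([373.2, 195.9], 0.77), ([196.7, 266.2], 0.73)]
eye_a top [([233.2, 236.4], 0.74), ([222.5, 236.5], 0.57)]
pred tip [[376.53171118 189.5048185 ]] eyeA [[371.0749635  194.97954912]] [[222.15685149 235.36861683]]
```

View pics/v21.png

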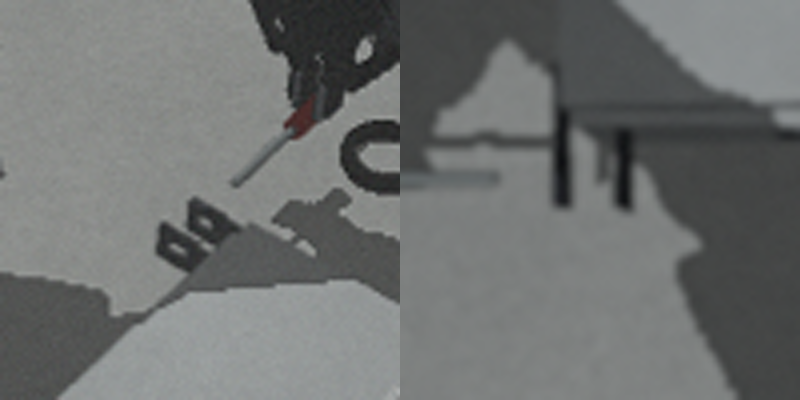

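jog_arm([
  {"x": -0.015,"y": 0.006,"z": 0.069,"wx": 0.001,"wy": -0.0014,"wz": 0},
  {"x": -0.015,"y": 0.006,"z": 0.069,"wx": 0.001,"wy": -0.0014,"wz": 0},
  {"x": -0.015,"y": 0.006,"z": 0.069,"wx": 0.001,"wy": -0.0014,"wz": 0},
  {"x": -0.015,"y": 0.006,"z": 0.069,"wx": 0.001,"wy": -0.0014,"wz": 0},
  {"x": -0.015,"y": 0.006,"z": 0.069,"wx": 0.001,"wy": -0.0014,"wz": 0},
])

```text
t: 46.68
eef_pos: [0.5709, 0.374, 0.0638]
tool_rot: [0.001, 0.699, 0.715, 0.001]
contact_force: [-0.3, -0.5, -0.5]
gripper_width: 0.132
```

```bash
python3 -c "
from h import *
seq([(.5695,.367,.0636,1.3),(.570,.345,.0636,1.3),(.5713,.290,.0636,1.3)])
c2,im=snap('scene','s22.png'); p=obs()['eef_pos']; print('pred tip at dz=0,+2,-2',proj(c2,[[p[0]+.002,p[1]-.097,p[2]-.0016+d] for d in (0,.002,-.002)]).round(1))
g=im[175:205,355:395].astype(int)
cv2.imwrite('pics/v22.png',cv2.resize(im[165:215,345:411],(792,600),interpolation=cv2.INTER_CUBIC)[:,:,::-1])
"
```

```text
t 46.68 pos [0.5709 0.374  0.0638] width 0.132 F [-0.3 -0.5 -0.5] psi 1.3
  xyz [-0.035 -0.008  0.001] w [0.0006 0.0002 0.0001] rows 0.2 
  xyz [-0.11  0.    0.  ] w [0. 0. 0.] rows 0.5 
  xyz [-0.275  0.     0.   ] w [0. 0. 0.] rows 1.3 
pred tip at dz=0,+2,-2 [[377.  190. ]
 [377.1 189.5]
 [377.  190.5]]
```

View pics/v22.png

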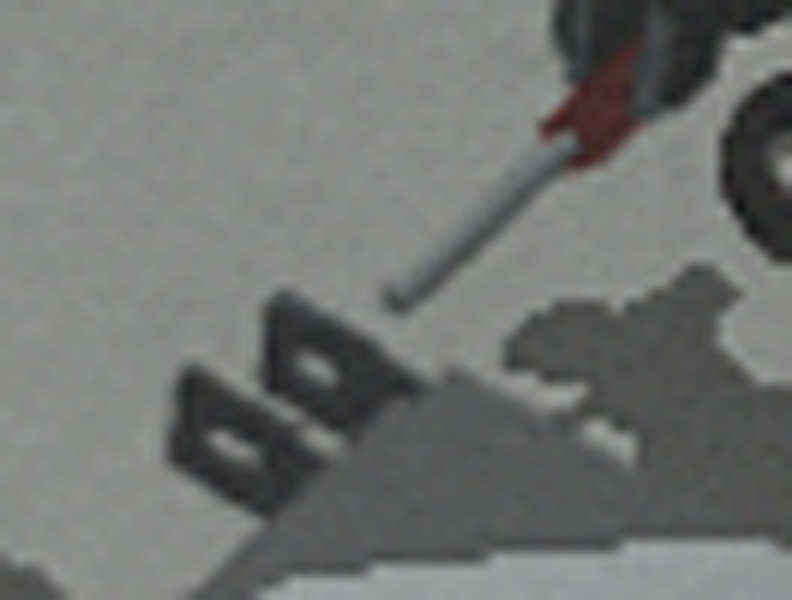

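jog_arm([
  {"x": -0.035,"y": -0.008,"z": 0,"wx": 0.0006,"wy": 0,"wz": 0},
  {"x": -0.07,"y": -0.007,"z": 0,"wx": 0.0006,"wy": 0,"wz": 0},
  {"x": -0.105,"y": -0.006,"z": 0,"wx": 0.0006,"wy": 0,"wz": 0},
  {"x": -0.14,"y": -0.006,"z": 0,"wx": 0.0006,"wy": 0,"wz": 0},
  {"x": -0.17,"y": -0.006,"z": 0,"wx": 0.0006,"wy": 0,"wz": 0},
  {"x": -0.17,"y": -0.006,"z": 0,"wx": 0.0006,"wy": 0,"wz": 0},
])

```text
t: 47.23
eef_pos: [0.571, 0.3375, 0.0641]
tool_rot: [0.001, 0.7, 0.714, -0.0]
contact_force: [0.4, -0.6, -0.2]
gripper_width: 0.135
```

```bash
python3 -c "
from h import *
seq([(.5712,.305,.0636,1.3),(.5715,.286,.0636,1.3)])"
```

```text
t 47.23 pos [0.571  0.3375 0.0641] width 0.135 F [ 0.4 -0.6 -0.2] psi 1.2
  xyz [-0.162 -0.002  0.003] w [ 0.0001  0.0004 -0.0007] rows 0.8 
  xyz [-0.095 -0.001  0.   ] w [0. 0. 0.] rows 0.5
```

jog_arm([
  {"x": -0.04,"y": 0,"z": 0.001,"wx": 0,"wy": 0,"wz": 0},
  {"x": -0.08,"y": 0,"z": 0.002,"wx": 0,"wy": 0,"wz": 0},
  {"x": -0.12,"y": -0.001,"z": 0.002,"wx": 0,"wy": 0,"wz": 0},
  {"x": -0.162,"y": -0.001,"z": 0.003,"wx": 0,"wy": 0,"wz": 0},
  {"x": -0.162,"y": -0.001,"z": 0.003,"wx": 0,"wy": 0,"wz": 0},
])

```text
t: 47.65
eef_pos: [0.5719, 0.3019, 0.0636]
tool_rot: [0.001, 0.701, 0.713, -0.001]
contact_force: [1.0, -0.8, -1.1]
gripper_width: 0.13
```

jog_arm([
  {"x": -0.03,"y": 0,"z": 0,"wx": 0,"wy": 0,"wz": 0},
  {"x": -0.06,"y": 0,"z": 0,"wx": 0,"wy": 0,"wz": 0},
  {"x": -0.09,"y": 0,"z": 0,"wx": 0,"wy": 0,"wz": 0},
  {"x": -0.09,"y": 0,"z": 0,"wx": 0,"wy": 0,"wz": 0},
  {"x": -0.09,"y": 0,"z": 0,"wx": 0,"wy": 0,"wz": 0},
])

```text
t: 48.07
eef_pos: [0.5723, 0.2835, 0.0637]
tool_rot: [0.001, 0.701, 0.713, -0.001]
contact_force: [0.2, 0.6, -0.7]
gripper_width: 0.135
```

```bash
python3 -c "
from h import *
seq([(.5716,.285,.0636,1.3)])
c,im=snap('wrist','w23.png'); red(c,im,.071)"
```

```text
t 48.07 pos [0.5723 0.2835 0.0637] width 0.135 F [ 0.2  0.6 -0.7] psi 1.0
  xyz [ 0.008 -0.004  0.   ] w [ 0.0001  0.001  -0.0019] rows 0.1 
red [315.7 300. ] 3445 pos [0.5723 0.2921 0.071 ] box [[0.566, 0.317], [0.578, 0.317], [0.58, 0.26], [0.566, 0.26]]
```

jog_arm([
  {"x": -0.01,"y": 0,"z": 0,"wx": 0,"wy": 0,"wz": 0},
  {"x": -0.02,"y": 0,"z": 0,"wx": 0,"wy": 0,"wz": 0},
  {"x": -0.02,"y": 0,"z": 0,"wx": 0,"wy": 0,"wz": 0},
])

```text
t: 48.37
eef_pos: [0.5723, 0.2798, 0.0636]
tool_rot: [0.001, 0.701, 0.713, -0.001]
contact_force: [-0.3, -0.5, -0.6]
gripper_width: 0.132
```

jog_arm([
  {"x": 0,"y": 0,"z": 0,"wx": 0,"wy": 0,"wz": 0},
  {"x": 0,"y": 0,"z": 0,"wx": 0,"wy": 0,"wz": 0},
  {"x": 0,"y": 0,"z": 0,"wx": 0,"wy": 0,"wz": 0},
  {"x": 0,"y": 0,"z": 0,"wx": 0,"wy": 0,"wz": 0},
  {"x": 0,"y": 0,"z": 0,"wx": 0,"wy": 0,"wz": 0},
  {"x": 0,"y": 0,"z": 0,"wx": 0,"wy": 0,"wz": 0},
], hand=-0.1)

```text
t: 48.87
eef_pos: [0.5723, 0.2798, 0.0637]
tool_rot: [0.001, 0.701, 0.713, -0.001]
contact_force: [-0.2, -0.0, -0.2]
gripper_width: 0.45
```

jog_arm([
  {"x": 0,"y": 0,"z": -0.05,"wx": 0,"wy": 0,"wz": 0},
  {"x": 0,"y": 0,"z": -0.2,"wx": 0,"wy": 0,"wz": 0},
  {"x": 0,"y": 0,"z": -0.4,"wx": 0,"wy": 0,"wz": 0},
  {"x": 0.1,"y": 0,"z": -0.7,"wx": 0,"wy": 0,"wz": 0},
  {"x": 0.1,"y": 0,"z": -0.7,"wx": 0,"wy": 0,"wz": 0},
  {"x": 0.1,"y": 0,"z": -0.7,"wx": 0,"wy": 0,"wz": 0},
])

```text
t: 49.37
eef_pos: [0.5747, 0.3037, 0.2105]
tool_rot: [0.002, 0.7, 0.714, 0.005]
contact_force: [0.5, 0.2, -0.2]
gripper_width: 0.447
```

jog_arm([
  {"x": 0.4,"y": -0.4,"z": -0.2,"wx": 0,"wy": 0,"wz": 0},
  {"x": 0.6,"y": -0.4,"z": -0.2,"wx": 0,"wy": 0,"wz": 0},
  {"x": 0.6,"y": -0.4,"z": -0.2,"wx": 0,"wy": 0,"wz": 0},
  {"x": 0.6,"y": -0.4,"z": -0.2,"wx": 0,"wy": 0,"wz": 0},
  {"x": 0.6,"y": -0.4,"z": -0.2,"wx": 0,"wy": 0,"wz": 0},
  {"x": 0.6,"y": -0.4,"z": -0.2,"wx": 0,"wy": 0,"wz": 0},
])

```text
t: 49.87
eef_pos: [0.4904, 0.424, 0.2505]
tool_rot: [0.001, 0.699, 0.715, 0.005]
contact_force: [0.0, -0.4, -0.6]
gripper_width: 0.448
```

```bash
python3 -c "
from h import *
seq([])
c,im=snap('scene','s24.png'); c3,t=snap('top','t24.png')
for n in ['pin_tip','pin']: print(n,[(np.round(r['location'],1).tolist(),round(r['confidence'],2)) for r in finder.place_of('top',n)])
print('pred tip',proj(c3,[[.574,.183,.062]]),proj(c,[[.574,.183,.062]]))
a=cv2.resize(im[110:410,100:500],(800,600)); a[:250,:250]=cv2.resize(im[160:215,335:390],(250,250),interpolation=cv2.INTER_CUBIC); a[350:,550:]=cv2.resize(t[200:270,190:260],(250,250),interpolation=cv2.INTER_CUBIC)
cv2.imwrite('pics/v24.png',a[:,:,::-1])
"
```

```text
t 49.87 pos [0.4904 0.424  0.2505] width 0.448 F [ 0.  -0.4 -0.6] psi 1.4
pin_tip [([279.9, 223.4], 0.64)]
pin [([215.8, 326.3], 0.71)]
pred tip [[247.73900971 234.99722706]] [[356.38763054 208.88510156]]
```

View pics/v24.png

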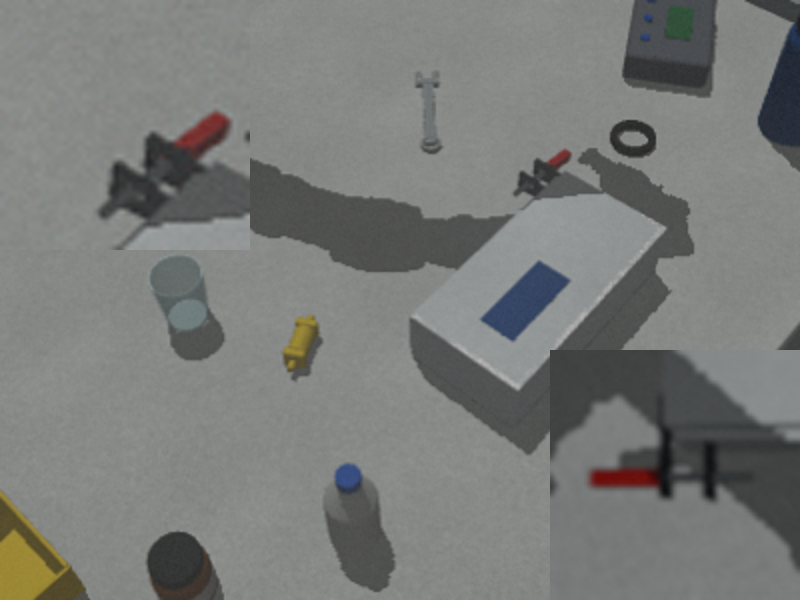

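```bash
python3 -c "
from h import *
print(bot.hand_in())"
```

```text
the job is handed in; nothing more can be done
None
```

The job is done and handed in at about 50 s of the 210 s allowed. All three blue cartridges are in the drawer, each in its own bay. I left the yellow look-alike where it was.

After that I worked in the order asked:
1. **Stay lifted:** I raised it to about 0.9 rad, clear of the stud.
2. **Lid shut:** the fingertips stopped at 51 mm, the height of the closed lid's top, pressing with about 16 N.
3. **Stay laid down:** I pushed it down until it rested, with about 8 N at 63 mm.
4. **Drawer home:** it travelled about 139 mm and stopped hard at about 16 N.
5. **Pin inserted:** it went through both eyes with no noticeable force and I left it there.

**Last checks:** The final scene and top pictures show the pin through both eyes, its tip past the second one, and the drawer flush. The other things in view (wrench, ring, beaker, jar, wash bottle and yellow cartridge) look unmoved.

- **Network misses:** the trained network's last reports for the pin and its tip were wrong, with the pin reported on the wrench. I relied on the pictures and the arm's position instead.
- **Stay and lid not seen at the end:** the closed drawer hides both. I could judge them only from the contact forces and, for the lid, a picture taken before the drawer was pushed in.
- **Wrist joint near its limit:** while I was going for the pin, the last joint reached -2.95 against a limit of -2.96. I turned the tool round and used the other orientation.

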